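# Fit the matching lever hub on the keyed test shaft and set the magnifier

### The job

Of the three lever hubs on the bench, pick the one whose keyway lines up with the key on the inclined test shaft when its lever lies between the two red pins, and slide it down the shaft, lever side first, until it is fully home on the sloping face. Let go of it, then swing the magnifier in until the lens is centred over the tip of the shaft, and leave it there. Do not disturb the other two hubs, the clamp, the hammer, the grooved block or the jar.

Things in the scene. Friction and masses are not known exactly. Their poses are not given: they have to be found in the camera images.
- hub_left: lever hub: aluminium octagonal boss 52 mm across flats (one flat faces x), 50 tall, through bore 28; blue lever, 16 wide, 12 thick, at the bottom, ends 94 from the axis. Origin: bore axis at the underside; z up, x along the lever. Keyway (wall painted yellow): 11.6 wide, full height, to 20.5 from the axis, on +y: a quarter turn left of the lever seen from above. 0.2 to 0.35 kg, lies lever side down
- hub_front: lever hub: aluminium octagonal boss 52 mm across flats (one flat faces x), 50 tall, through bore 28; blue lever, 16 wide, 12 thick, at the bottom, ends 94 from the axis. Origin: bore axis at the underside; z up, x along the lever. Keyway (wall painted yellow): 11.6 wide, full height, to 20.5 from the axis, on +x: above the lever. 0.26 kg, lies lever side down
- hub_back: lever hub: aluminium octagonal boss 52 mm across flats (one flat faces x), 50 tall, through bore 28; blue lever, 16 wide, 12 thick, at the bottom, ends 94 from the axis. Origin: bore axis at the underside; z up, x along the lever. Keyway (wall painted yellow): 11.6 wide, full height, to 20.5 from the axis, on -x: opposite the lever. 0.26 kg, lies lever side down
- test_shaft: fixed dark shaft, 23 mm thick, 63 long (last 7 tapered to 14), square to a white sloping face. Origin: shaft's foot on the face, 60 above the bench. z along the shaft, leaning 30 deg from vertical roughly towards the robot; x up the slope; y left, looking up the slope. The face spans x -50 to 105, y -55 to 55. A fully home hub has its origin and axes on these.
- key (a point): top of the yellow key, on the shaft's +y side: 7 mm wide, reaching 18 mm from the shaft's axis, running from the face to 52 mm up. This point: at its outer edge
- pins (a point): point on the sloping face midway between two red pins (8 mm thick, 26 tall, pointed tops), 75 mm up the slope from the shaft's foot; the pins stand 17 mm to each side of it, so the lever goes between them with 5 mm to spare on each side
- shaft_tip (a point): the centre of the shaft's top end, 63 mm up the shaft's axis
- magnifier (a joint): angle of the magnifier arm about its upright post, rad: 0 when the lens is over the shaft's tip, growing anticlockwise seen from above; range -0.6 to 1.6. It starts swung out, at 1.0 to 1.25. Friction holds it wherever it is left (about 1 N at the grip moves it).
- lens_centre (a point): centre of the magnifier lens: a clear disc in a black ring 96 mm across, which moves level, its centre 190 mm above the bench, 161.5 mm from the post's axis
- lens_hinge (a point): point on the axis of the magnifier's post (18 mm thick, up to 202 mm above the bench), at the height of the lens; it stands 130 mm behind the shaft's foot (along the stand's level x)
- lens_grip (a point): the orange grip: an upright round pin 14 mm thick at the far end of the magnifier, beyond the lens, 223.5 mm from the post's axis. It stands from 194 to 242 mm above the bench; this point lies on its axis at 222 mm. It can be pinched from above.
- clamp: black C-clamp lying flat, about 110 x 140 mm, 24 mm tall, origin under its middle
- hammer: small hammer lying down, 240 mm long, origin beneath it
- swage: grooved dark steel block, 70 x 90 x 34 mm, origin under its centre
- jar: closed jar, 60 mm across, 75 mm tall, origin under its centre

How it is judged:
On the way, in this order (a step that is already met when the one before it is completed fails the run):
1. the matching hub is fully home on the test shaft and let go, while the magnifier is still swung out (z of hub_left in the frame of test_shaft between -0.005 and 0.005 m and angle between the z axis of hub_left and the z axis of test_shaft, either way round below 0.07 rad and angle between the x axis of hub_left and the x axis of test_shaft, either way round below 0.15 rad and x of hub_left in the frame of test_shaft between -0.005 and 0.005 m and y of hub_left in the frame of test_shaft between -0.005 and 0.005 m and contact force between the fingers and hub_left below 0.1 N and horizontal distance between lens_centre and shaft_tip above 0.05 m), for 0.2 s.
2. the lens is centred over the shaft's tip (horizontal distance between lens_centre and shaft_tip below 0.02 m), for 0.2 s.
At the end, for the whole second after the job is handed in: The hub with its keyway left of the lever is home on the test shaft (origin within 5 mm of the shaft's foot along each shaft axis, axes parallel within 0.07 rad, lever up the slope within 0.15 rad), at rest; the lens centre is within 20 mm horizontally of the shaft's tip, at rest (z of hub_left in the frame of test_shaft between -0.005 and 0.005 m and angle between the z axis of hub_left and the z axis of test_shaft, either way round below 0.07 rad and angle between the x axis of hub_left and the x axis of test_shaft, either way round below 0.15 rad and x of hub_left in the frame of test_shaft between -0.005 and 0.005 m and y of hub_left in the frame of test_shaft between -0.005 and 0.005 m and horizontal distance between lens_centre and shaft_tip below 0.02 m and linear speed of hub_left below 0.02 m/s and velocity of joint magnifier between -0.03 and 0.03 rad/s); the robot touches nothing.
It fails at once if one of the other hubs is moved by more than 30 mm (distance of any of hub_front, hub_back from where it was at the start of the episode above 0.03 m).
It fails at once if the clamp, hammer, grooved block or jar is moved by more than 30 mm (distance of any of clamp, hammer, swage, jar from where it was at the start of the episode above 0.03 m).
It also fails if it takes over 69 s, if anything falls off the work surface, if the arm or the gripper's body presses on something with over 40 N, if the wrist force passes 120 N, or if a joint passes its speed limit or range.

### The arm

A 6-joint arm with a two-finger parallel gripper is mounted at the origin on the work surface. World frame = base frame: x ahead of the robot, y to its left, z up, the work surface at z = 0. Lengths are in m, angles in rad, forces in N, time in s.
With the tool pointing down it reaches from about 0.4 to 0.925 m from the base axis. Payload 3.4 kg.
Tool frame: the origin (TCP) lies on the centre line of the jaws, within the pads' length; the fingertips stand robot.tcp_to_tips ahead of it and the grasp point (between the pads) lies 2 mm behind it (robot.tcp_to_tips is the distance from the TCP to the fingertips, in m); z points along the fingers, y is the direction in which the jaws open and shut (so a half turn about z gives the same grasp; the last joint's range is limited). The gripper opens to 85 mm and grips with 20 to 120 N. Pads are 22 mm wide; open, the fingers measure 114 mm over their backs; the gripper's body (76 mm by 85 mm) begins 54 mm behind the grasp point. The pads swing forward as they close: fully open they stand 13 mm farther back than shut.
Start: joints at [-1.216, 0.307, 1.506, -0, 1.328, -0.073], TCP at [0.239, -0.523, 0.248] pointing down, gripper open.
Joint ranges: [-3.12, 3.12], [-1.05, 2.28], [0.14, 2.33], [-1.42, 4.57], [0.1, 2.73], [-2.68, 2.68]. Speed limits (rad/s): [2.57, 2.57, 3.14, 3.14, 3.14, 3.14].

### API

Orientations are given as [roll, pitch, yaw] about the fixed x, y, z axes, in that order (R = Rz(yaw) Ry(pitch) Rx(roll)).
In Python, from plant import robot gives the robot as it stands.
- The arm moves only by the shell command python3 -m handwheel 'ROWS' [FORCE]. ROWS is text: rows parted by semicolons, each of 7 numbers parted by spaces: the shift along the tool's x, y, z in units of 40 mm (1.0 is 40 mm), then the turn, a rotation vector about the tool's x, y, z in rad, then the opening, from -1 (shut) to 1 (fully open). In form: tx ty tz rx ry rz grip; .... A call has 1 to 20 rows; each row shifts and turns the pose as measured when the row begins, along the tool's axes as they then stand; what a row does not reach is not made up. A row lasts 1/8 s, in which the tool goes at most 62.5 mm and 10.7 degrees, less where a joint would pass 70% of its speed; a pose out of reach is approached as far as the arm can. A call is refused whole if a number of a shift passes 1 or a number of a turn 0.188, either way. A call with a gripper value outside its range is refused whole. The fingers move at their own pace and stop on an object; FORCE is the grip in N (left out, the last holds). Time passes only in rows, so rows that do not move let the fingers close. It gives the time, the measured TCP pose, the force and the opening at its end, in the units of the state.
- robot.state(): the state, without advancing time (a new reading comes with each control period).
- robot.get_image(name): name is "scene" or "top" or "wrist"; returns the picture (480x640x3 uint8, red, green, blue); there is no depth.
- robot.camera_info(name): a dict with "fx", "fy", "cx", "cy" (pixels), "pose" (4x4, takes a point from camera to world coordinates); the wrist camera has in their place "tool_from_camera" (4x4, takes a point from camera to tool coordinates, whose origin is the TCP and whose axes are the flange's). Camera axes: x right, y down, z forward; pixel columns grow to the right and rows downward; lengths in m; the calibration is good to about 2 mm. The wrist camera is an equidistant fisheye: a pixel r from the principal point sees the ray r / f radians off the axis. A picture is of the moment at which its call begins: read the wrist's pose just before it. camera_info takes no time and is no camera call.
- robot.sign_off(): hands the job in, once; it reports no verdict.
The state is a dict: "clock": time; "q": joint angles; "joint_velocities": joint speeds; "joint_efforts": joint torques, N m; "ee_pos": TCP position; "eef_rot": TCP orientation; "contact_force": force on the tool from outside, world axes, zero at the start; "moment": the same for the moment, N m; "width": finger opening in m.
Only numpy, scipy, OpenCV 4.12 (cv2) and the standard library are available. Lean on these libraries where they do the work, as an engineer would, in place of code of your own. Each camera call takes 0.05 s, during which the arm holds its last target.

## Working session

There is one attempt and no reset: what is moved stays moved. The work goes in short steps, Python scripts to look and compute and a shell command to move; the robot and the scene stay as the last step left them, time stands still between calls to the robot, and variables do not carry over. Pictures are saved under pics/ and viewed, and the job is handed in when it is done.

```bash
ls; mkdir -p pics; python3 - <<'E'
from plant import robot
import cv2
print(robot.state()); print(robot.tcp_to_tips)
for n in ["scene","top"]:
    im=robot.get_image(n); cv2.imwrite(f"pics/{n}0.png",im[:,:,::-1]); print(n,robot.camera_info(n))
print(robot.camera_info("wrist"))
E
```

```text
pics
{'clock': 0.0, 'q': array([-1.21549369e+00,  3.07553309e-01,  1.50768956e+00, -9.65209942e-06,
        1.32841866e+00, -7.34797004e-02]), 'joint_velocities': array([-0.00092135,  0.0012881 ,  0.00060181,  0.00050188,  0.00052487,
       -0.0010423 ]), 'joint_efforts': array([ 2.54440114e-03, -4.57538366e+01, -2.51914304e+01,  2.59989423e-05,
        1.28013018e-02,  6.42530210e-06]), 'ee_pos': array([ 0.23881201, -0.52231374,  0.2473862 ]), 'eef_rot': array([-3.13952867e+00, -1.42543733e-04,  4.28784519e-01]), 'contact_force': array([ 0.13330119, -0.44266762,  0.77061573]), 'moment': array([-0.01147651, -0.00122696, -0.04852597]), 'width': 0.08542605695182658}
0.017
scene {'fx': 611.958384503209, 'fy': 611.958384503209, 'cx': 312.6940959134647, 'cy': 240.923498958564, 'pose': array([[ 9.02100005e-01,  3.63084971e-01, -2.33205671e-01,
         8.20850873e-01],
       [ 4.31526888e-01, -7.59468332e-01,  4.86818649e-01,
        -6.56662992e-01],
       [-3.55786641e-04, -5.39793623e-01, -8.41797314e-01,
         1.17103388e+00],
       [ 0.00000000e+00,  0.00000000e+00,  0.00000000
[... 160 characters left out ...]
01088849, -0.99694456,  0.07734982,  0.40486417],
       [-0.99975897, -0.0093791 ,  0.01985045, -0.08621258],
       [-0.01906433, -0.07754732, -0.99680638,  1.41785016],
       [ 0.        ,  0.        ,  0.        ,  1.        ]])}
{'fx': 371.64829954431775, 'fy': 371.64829954431775, 'cx': 315.34133820984977, 'cy': 236.6498334011289, 'tool_from_camera': array([[-1.60783203e-04, -9.59720299e-01, -2.80957154e-01,
         7.29486539e-02],
       [ 9.99999794e-01,  2.01476264e-05, -6.41091546e-04,
         7.83424684e-04],
       [ 6.20929190e-04, -2.80957199e-01,  9.59720098e-01,
        -1.25542677e-01],
       [ 0.00000000e+00,  0.00000000e+00,  0.00000000e+00,
         1.00000000e+00]])}
```

View pics/scene0.png

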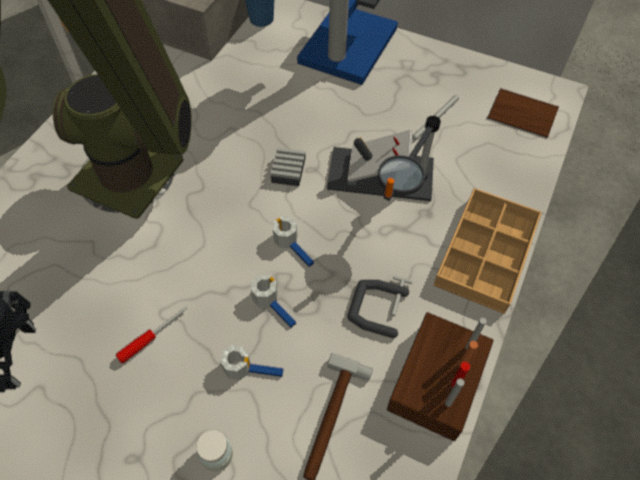

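View pics/top0.png

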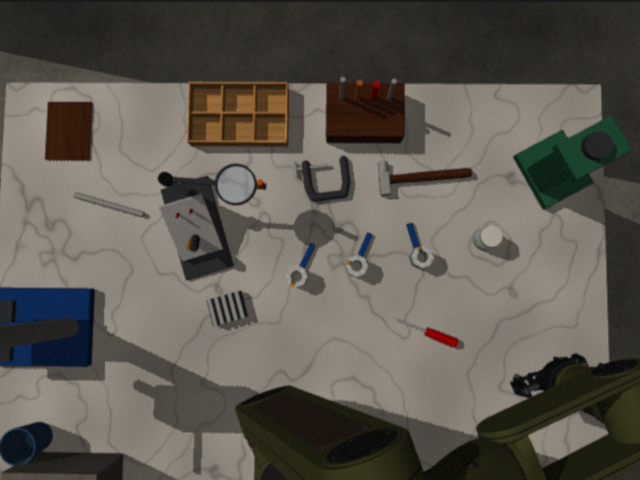

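The scene and top views show three hubs in a row: top (298,276), (358,265) and (422,258). The test stand is at about (197,230), the lens at (236,184), and the orange grip at (261,184). I'll zoom in to read the keyways.

```bash
python3 - <<'E'
import cv2,numpy as np
t=cv2.imread("pics/top0.png")
a=cv2.resize(t[225:305,270:450],None,fx=4.4,fy=4.4,interpolation=cv2.INTER_CUBIC)
cv2.imwrite("pics/tz1.png",a)
a=cv2.resize(t[160:285,150:280],None,fx=4.6,fy=4.6,interpolation=cv2.INTER_CUBIC)
cv2.imwrite("pics/tz2.png",a)
s=cv2.imread("pics/scene0.png")
a=cv2.resize(s[90:210,320:470],None,fx=5,fy=5,interpolation=cv2.INTER_CUBIC)
cv2.imwrite("pics/sz.png",a)
E
```

```text
(no output)
```

View pics/tz1.png

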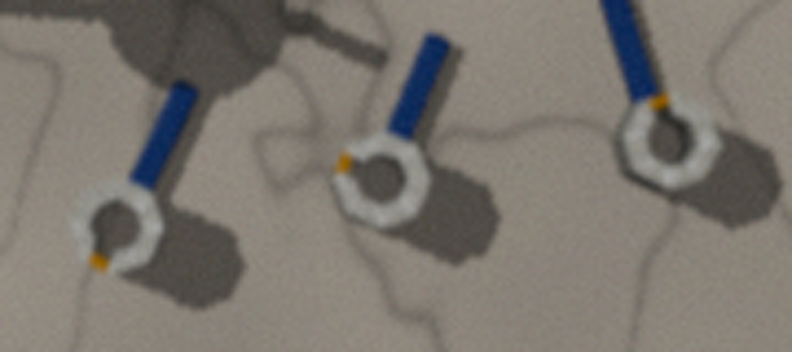

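View pics/tz2.png

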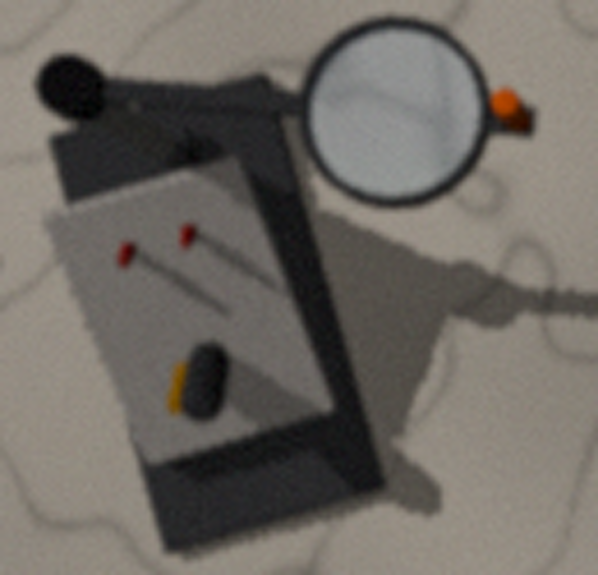

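View pics/sz.png

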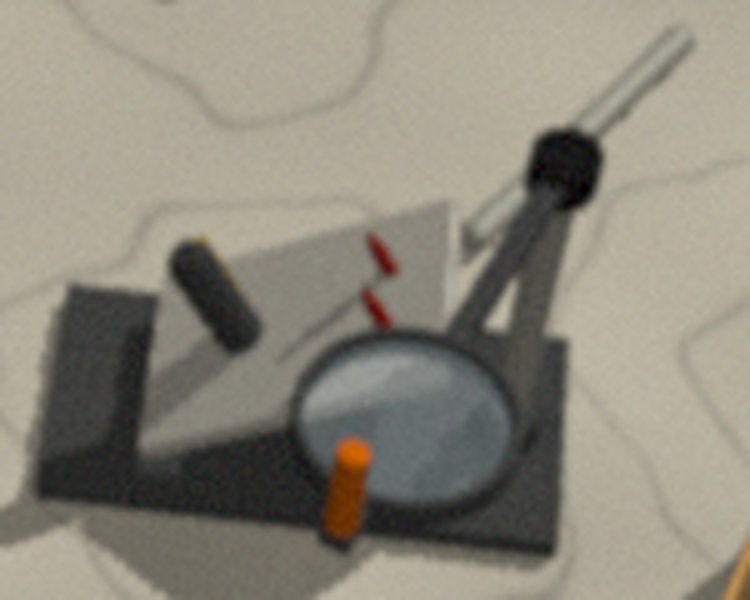

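```bash
cat > h.py <<'E'
import numpy as np,cv2
from plant import robot
from scipy.spatial.transform import Rotation as R
def ray(n,u,v,state=None):
    c=robot.camera_info(n)
    if n=="wrist":
        T=np.eye(4);T[:3,:3]=R.from_euler('xyz',state['eef_rot']).as_matrix();T[:3,3]=state['ee_pos']
        P=T@c['tool_from_camera']; a=(u-c['cx'])/c['fx'];b=(v-c['cy'])/c['fy'];r=np.hypot(a,b)+1e-12
        d=np.array([a/r*np.sin(r),b/r*np.sin(r),np.cos(r)])
    else:
        P=c['pose'];d=np.array([(u-c['cx'])/c['fx'],(v-c['cy'])/c['fy'],1])
    d=P[:3,:3]@d;return P[:3,3],d/np.linalg.norm(d)
def onz(n,u,v,z,state=None):
    o,d=ray(n,u,v,state);return o+d*(z-o[2])/d[2]
def tri(rs):
    A=sum(np.eye(3)-np.outer(d,d) for o,d in rs);b=sum((np.eye(3)-np.outer(d,d))@o for o,d in rs)
    p=np.linalg.solve(A,b);return p,[np.linalg.norm(np.cross(p-o,d)) for o,d in rs]
def blobs(im,lo,hi,amin=4):
    h=cv2.cvtColor(im,cv2.COLOR_RGB2HSV);m=cv2.inRange(h,np.array(lo),np.array(hi))
    n,l,s,c=cv2.connectedComponentsWithStats(m);return m,[(s[i][4],c[i].round(1),s[i][:4]) for i in range(1,n) if s[i][4]>=amin]
COL=dict(red=((0,140,60),(5,255,255)),orange=((6,180,120),(14,255,255)),yellow=((15,150,80),(28,255,255)),blue=((108,140,40),(125,255,255)))
E
python3 - <<'E'
from h import *
for n in("top","scene"):
    im=cv2.imread(f"pics/{n}0.png")[:,:,::-1].copy()
    for k,(a,b) in COL.items():
        m,B=blobs(im,a,b)
        print(n,k)
        for x in B:
            if x[0]<400: print('  ',x[0],x[1],x[2])
# rough
p=onz("top",356.6,265.5,.05); q=onz("top",369.3,234.1,.012); print("hub",p,q,np.degrees(np.arctan2(*(q-p)[1::-1])),np.linalg.norm(q-p))
# shaft tip: top crop, scene crop
print("tip",tri([ray("top",150+208/4.6,160+356/4.6),ray("scene",320+184/5,90+257/5)]))
print("post top", onz("top",150+70/4.6,160+88/4.6,.202), onz("scene",320+565/5,90+168/5,.202))
print("grip", onz("top",150+505/4.6,160+103/4.6,.242), onz("scene",320+353/5,90+453/5,.242))
print("lens", onz("top",150+397/4.6,160+111/4.6,.19))
E
```

```text
top red
   77 [374.6  86.5] [370  80  11  19]
   6 [190.3 210.2] [190 209   2   4]
   7 [176.6 214.7] [176 213   2   4]
   298 [441.4 337.2] [425 328  34  19]
top orange
   20 [359.2  82.2] [357  80   5   5]
   23 [259.2 181.9] [257 180   6   5]
top yellow
   18 [193.6  82.6] [189  82  11   2]
   4 [202.5  83. ] [201  83   4   1]
   4 [248.5  91. ] [247  90   4   3]
   9 [189. 100.] [189  96   1   9]
   8 [189.  114.5] [189 111   1   8]
   19 [261.2 123.3] [258 120   7   7]
   6 [188.  128.5] [188 126   1   6]
   5 [188. 135.] [188 133   1   5]
   8 [259.5 133.4] [258 132   5   4]
   23 [188.1 244. ] [187 239   4  11]
   10 [419.7 247.7] [418 246   4   4]
   9 [347.9 261.7] [347 260   3   4]
   9 [292. 284.] [291 283   3   3]
top blue
   123 [412.5 235.1] [407 224  12  24]
   109 [364.9 244.3] [359 234  13  22]
   112 [307.3 254.8] [301 244  14  23]
scene red
   12 [396.  140.8] [394 138   5   6]
   13 [394.8 151.5] [393 149   5   6]
   180 [461.2 371.6] [451 361  20  26]
scene orange
   23 [390.3 180.7] [388 178   6   6]
scene yellow
   7 [481.3 201. ] [480 199   3   5]
   5 [500.6 
[... 3534 characters left out ...]
  7   5]
   6 [282.5 316.2] [281 315   3   4]
   6 [289.  316.2] [287 314   5   5]
   5 [250.6 367.8] [250 367   3   3]
   4 [266.5 368.5] [266 367   2   4]
   4 [251.5 371. ] [250 371   4   1]
   8 [274.  372.1] [272 370   5   5]
   8 [279.2 373.4] [278 371   4   5]
hub [ 0.46282394 -0.15237472  0.05      ] [ 0.54626583 -0.18667142  0.012     ] -22.343885224743463 0.09789184881280583
tip (array([0.51509563, 0.23093639, 0.13485813]), [np.float64(0.008623391457585406), np.float64(0.00862339145758534)])
post top [0.64882714 0.29164605 0.202     ] [0.65618615 0.28465081 0.202     ]
grip [0.63501979 0.0702155  0.242     ] [0.63925272 0.06973312 0.242     ]
lens [0.64077558 0.13102598 0.19      ]
```

```bash
cat >> h.py <<'E'
def plan(p,Rt,N=None,st=None,vmax=1.0):
    """equal rows (shift units, turn) that bring measured pose to p,Rt"""
    s=st or robot.state(); R0=R.from_euler('xyz',s['eef_rot']); D=R0.inv().apply(np.array(p)-s['ee_pos'])/.04
    w=(R0.inv()*Rt).as_rotvec()
    n=N or 1
    while True:
        r=R.from_rotvec(w/n); M=sum((R.from_rotvec(w/n*k).as_matrix() for k in range(n)),np.zeros((3,3)))
        t=np.linalg.solve(M,D)
        if N or (abs(t).max()<=vmax and abs(w/n).max()<=.18 and np.linalg.norm(w/n)<=.18): break
        n+=1
    print(n,"rows of",t.round(3),(w/n).round(4)," total D(mm)",(D*40).round(1)," w",w.round(4)); return n,t,w/n
def down(yaw): return R.from_euler('xyz',[np.pi,0,yaw])
E
python3 - <<'E'
from h import *
plan([.463-.0,-.152,.25],down(-.39))
plan([.463-.0,-.152,.25],down(-.39),12)
E
```

```text
10 rows of [ 0.633 -0.916 -0.005] [-0.0002  0.0001  0.0819]  total D(mm) [ 357.9 -243.7   -2. ]  w [-1.800e-03  6.000e-04  8.188e-01]
12 rows of [ 0.522 -0.767 -0.005] [-0.0001  0.0001  0.0682]  total D(mm) [ 357.9 -243.7   -2. ]  w [-1.800e-03  6.000e-04  8.188e-01]
```

```bash
python3 -m handwheel '.52 -.77 0 0 0 .068 1;.52 -.77 0 0 0 .068 1;.52 -.77 0 0 0 .068 1;.52 -.77 0 0 0 .068 1;.52 -.77 0 0 0 .068 1;.52 -.77 0 0 0 .068 1;.52 -.77 0 0 0 .068 1;.52 -.77 0 0 0 .068 1;.52 -.77 0 0 0 .068 1;.52 -.77 0 0 0 .068 1;.52 -.77 0 0 0 .068 1;.52 -.77 0 0 0 .068 1;0 0 0 0 0 0 1'; python3 - <<'E'
from h import *
s=robot.state();print(s['ee_pos'],s['eef_rot'],s['q'])
im=robot.get_image("wrist");cv2.imwrite("pics/w1.png",im[:,:,::-1])
plan([.463-.0,-.152,.25],down(-.39))
E
```

```text
clock: 1.72
ee_pos: [0.4696, -0.1404, 0.2434]
eef_rot: [-3.137, 0.009, -0.417]
contact_force: [-0.4, -0.5, -0.3]
width: 0.0852
[ 0.4695564  -0.14043912  0.24340344] [-3.13669798  0.00894009 -0.41704192] [-0.38061585  0.19657716  1.67757894  0.00545189  1.27619659  1.60563843]
1 rows of [-0.007  0.305 -0.171] [-0.0043  0.0104 -0.0273]  total D(mm) [-0.3 12.2 -6.8]  w [-0.0043  0.0104 -0.0273]
```

View pics/w1.png

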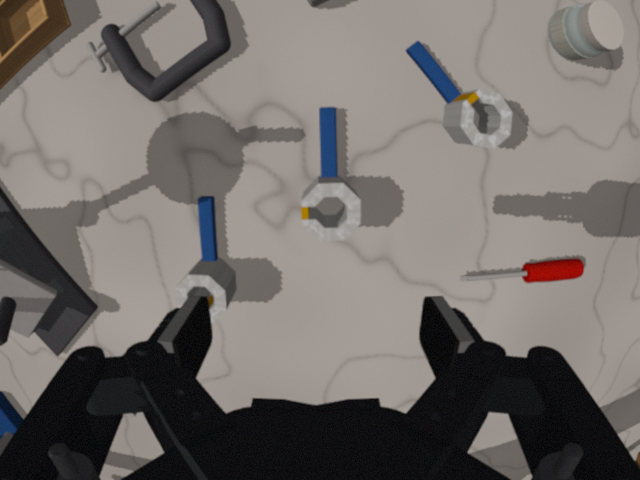

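The wrist view shows the middle hub with its boss top at (331,209), a yellow keyway at (305,213) left of the lever, and the lever up to (328,108). That is the matching hub. The hub with its keyway opposite the lever is at (203,292), and the one with its keyway above the lever is at (485,118).

```bash
cat >> h.py <<'E'
def hubmeas(im,s,box):
    x0,y0,x1,y1=box; sub=im[y0:y1,x0:x1]
    h=cv2.cvtColor(sub,cv2.COLOR_RGB2HSV); m=cv2.inRange(h,np.array((105,120,30)),np.array((128,255,255)))
    v,u=np.nonzero(m); P=np.array([onz("wrist",a+x0,b+y0,.012,s)[:2] for a,b in zip(u,v)])
    c=P.mean(0);U,S,V=np.linalg.svd(P-c);d=V[0]
    pr=(P-c)@d; return c,d,pr.min(),pr.max(),m
E
python3 - <<'E'
from h import *
s=robot.state(); im=cv2.imread("pics/w1.png")[:,:,::-1].copy()
c,d,a,b,m=hubmeas(im,s,(300,90,360,200)); print(c,d,a,b,"far end",c+d*(b if d[0]>0 else a))
if d[0]<0:d=-d;a,b=-b,-a
print("yaw",np.arctan2(d[1],d[0]),"axis from lever end",c+d*(b-.094))
cv2.imwrite("pics/w1z.png",cv2.resize(im[160:260,280:400,::-1],None,fx=6,fy=6,interpolation=cv2.INTER_CUBIC))
E
```

```text
[ 0.51874192 -0.17450467] [-0.92747224  0.37389203] -0.032644264784995644 0.03315660518082647 far end [ 0.54901857 -0.18671011]
yaw -0.3832018714804564 axis from lever end [ 0.46183618 -0.15156425]
```

View pics/w1z.png

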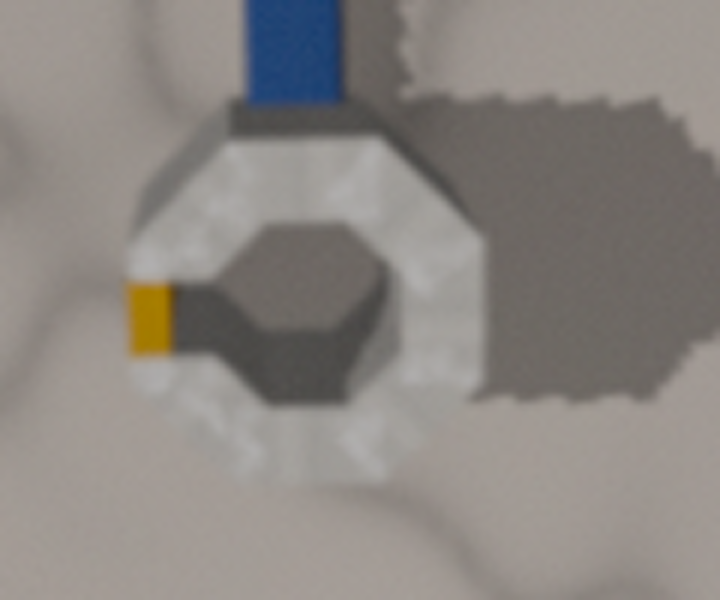

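```bash
python3 - <<'E'
from h import *
s=robot.state()
print(onz("wrist",331.2,211.7,.05,s))
plan([.43,.22,.33],R.from_euler('xyz',s['eef_rot']))
E
```

```text
[ 0.46349509 -0.15232393  0.05      ]
8 rows of [-0.569 -0.984 -0.261] [0. 0. 0.]  total D(mm) [-182.1 -314.8  -83.6]  w [0. 0. 0.]
```

Hub axis is (0.4634, -0.1522) from the top view and (0.462, -0.1516) from the lever, which agree, and its yaw is -0.383. Next I'll look at the stand.

```bash
python3 -m handwheel '-.5 -.9 -.5 0 0 0 1;-.57 -.98 -.4 0 0 0 1;-.57 -.98 -.26 0 0 0 1;-.57 -.98 -.26 0 0 0 1;-.57 -.98 -.26 0 0 0 1;-.57 -.98 -.26 0 0 0 1;-.57 -.98 -.2 0 0 0 1;-.57 -.98 -.1 0 0 0 1;0 0 0 0 0 0 1'; python3 - <<'E'
from h import *
s=robot.state();print(repr(s['ee_pos']),repr(s['eef_rot']))
im=robot.get_image("wrist");cv2.imwrite("pics/w2.png",im[:,:,::-1])
for k in('red','orange','yellow'):print(k,[b for b in blobs(im,*COL[k])[1]])
E
```

```text
clock: 2.9
ee_pos: [0.4238, 0.2153, 0.3358]
eef_rot: [3.139, 0.016, -0.425]
contact_force: [-0.3, 0.4, -0.2]
width: 0.0854
array([0.42382703, 0.21534693, 0.33582556]) array([ 3.13876836,  0.01648303, -0.4246649 ])
red [(np.int32(51), array([203.3,  65.7]), array([200,  62,   8,   9], dtype=int32)), (np.int32(55), array([179.2,  90.6]), array([176,  86,   7,  10], dtype=int32))]
orange []
yellow [(np.int32(26), array([618.1,   4.8]), array([608,   3,  18,   5], dtype=int32)), (np.int32(167), array([541.8,  53.7]), array([530,  49,  24,  11], dtype=int32)), (np.int32(32), array([478.8, 129.2]), array([476, 127,   7,   5], dtype=int32)), (np.int32(157), array([234.6, 141.3]), array([228, 128,  15,  27], dtype=int32))]
```

View pics/w2.png

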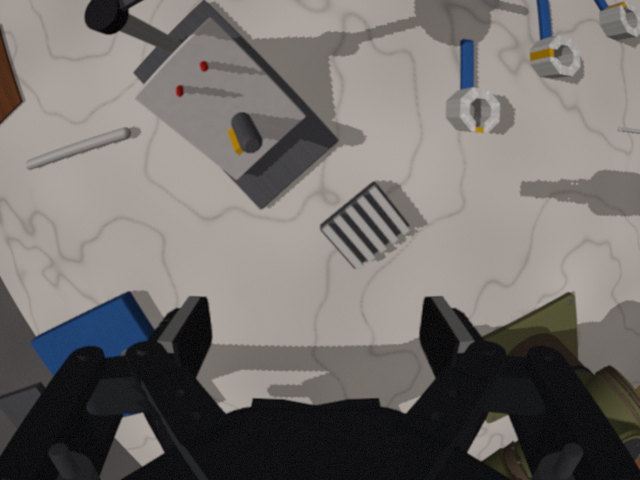

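The stand is at the upper left: pins at (203,66) and (179,91), shaft around (247,132), key at (235,141). I'll take a second view closer in for triangulation.

```bash
python3 -m handwheel '.7 -.7 .2 0 0 0 1;.9 -.8 .4 0 0 0 1;.7 -.6 .4 0 0 0 1;0 0 0 0 0 0 1'; python3 - <<'E'
from h import *
s=robot.state();print(repr(s['ee_pos']),repr(s['eef_rot']))
im=robot.get_image("wrist");cv2.imwrite("pics/w3.png",im[:,:,::-1])
for k in('red','yellow'):print(k,[b for b in blobs(im,*COL[k])[1]])
im2=cv2.imread("pics/w2.png")
cv2.imwrite("pics/w2z.png",cv2.resize(im2[45:170,165:290],None,fx=4.8,fy=4.8,interpolation=cv2.INTER_CUBIC))
E
```

```text
clock: 3.45
ee_pos: [0.5437, 0.244, 0.2917]
eef_rot: [3.131, 0.016, -0.432]
contact_force: [0.2, -0.6, -0.2]
width: 0.0855
array([0.54370296, 0.24396083, 0.29171251]) array([ 3.13147355,  0.01607099, -0.4316113 ])
red [(np.int32(132), array([275.6, 169.1]), array([269, 161,  13,  18], dtype=int32)), (np.int32(124), array([246.9, 196. ]), array([242, 188,  10,  19], dtype=int32))]
yellow [(np.int32(170), array([502.2,   4.5]), array([491,   0,  30,  13], dtype=int32)), (np.int32(5), array([537.,   0.]), array([535,   0,   5,   1], dtype=int32)), (np.int32(4), array([496.2,  13. ]), array([495,  12,   3,   3], dtype=int32)), (np.int32(196), array([599.2, 133.2]), array([586, 129,  27,  10], dtype=int32)), (np.int32(34), array([541.3, 218.5]), array([539, 215,   6,   7], dtype=int32)), (np.int32(310), array([307.3, 246.8]), array([295, 226,  25,  41], dtype=int32))]
```

View pics/w3.png

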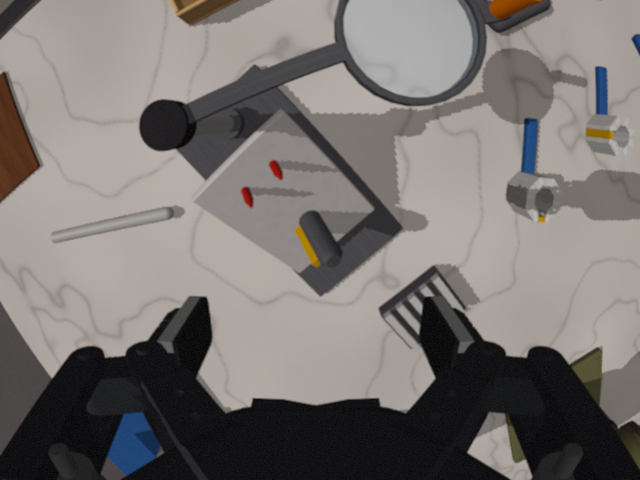

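View pics/w2z.png

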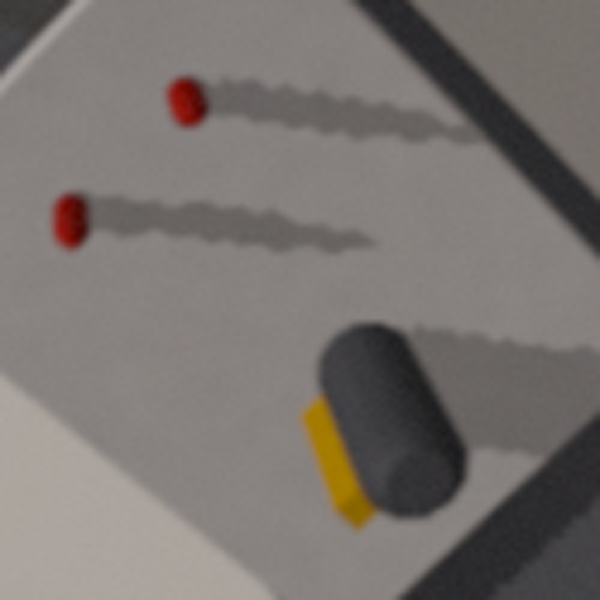

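```bash
python3 - <<'E'
import cv2,numpy as np
im=cv2.imread("pics/w3.png")
def z(y0,y1,x0,x1,f,n,g=1):
    a=cv2.resize(im[y0:y1,x0:x1],None,fx=f,fy=f,interpolation=cv2.INTER_CUBIC); a=(255*(a/255.)**(1/g)).astype(np.uint8);cv2.imwrite(n,a)
z(200,280,280,360,7.5,"pics/w3a.png",1.8)
z(90,300,140,420,2.8,"pics/w3b.png",1.4)
E
```

```text
(no output)
```

View pics/w3a.png

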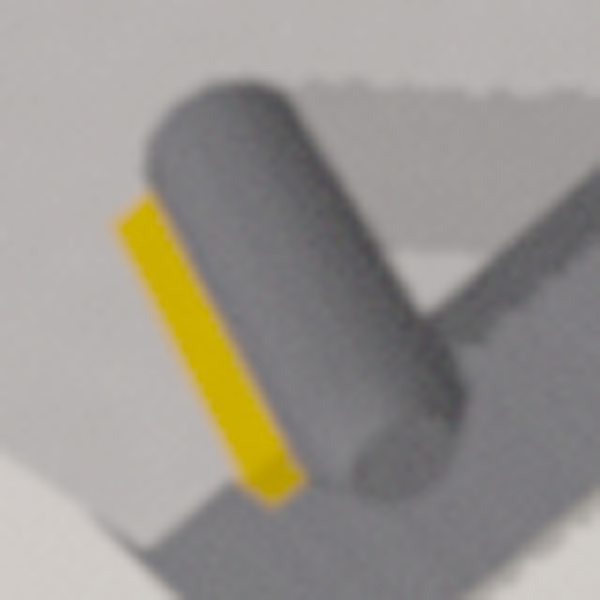

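View pics/w3b.png

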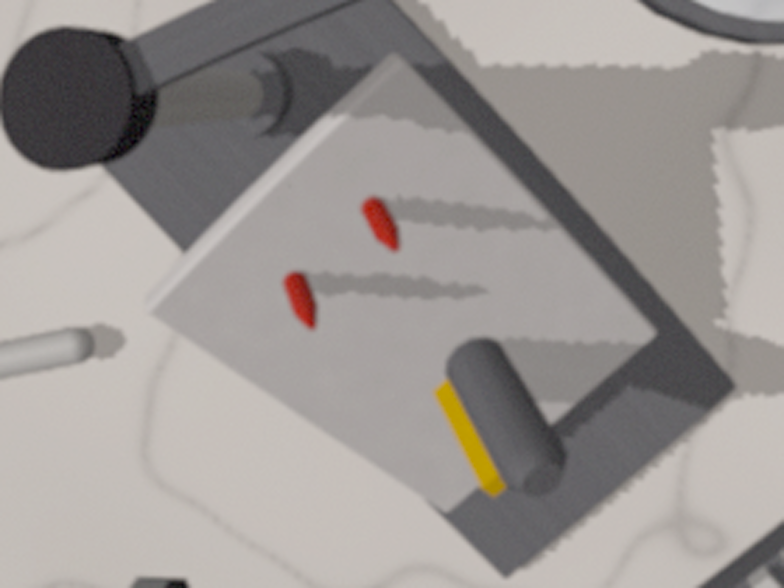

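```bash
cat >> h.py <<'E'
def SR(psi): return np.column_stack([[np.cos(psi)*np.sqrt(.75),np.sin(psi)*np.sqrt(.75),.5],[-np.sin(psi),np.cos(psi),0],[-.5*np.cos(psi),-.5*np.sin(psi),np.sqrt(.75)]])
E
python3 - <<'E'
from h import *
from scipy.optimize import least_squares
s2=dict(ee_pos=np.array([0.42382703, 0.21534693, 0.33582556]),eef_rot=np.array([ 3.13876836,  0.01648303, -0.4246649 ]))
s3=dict(ee_pos=np.array([0.54370296, 0.24396083, 0.29171251]),eef_rot=np.array([ 3.13147355,  0.01607099, -0.4316113 ]))
b=lambda x,y:(140+x/2.8,90+y/2.8)
obs=[("tip3",s3,(334.4,260.9),(0,0,63)),("key3",s3,(313.3,265.9),(0,18,52)),("pinR",s3,b(396,249),(75,-17,26)),("pinL",s3,b(314,327),(75,17,26)),
("cFR",s3,b(402,57),(105,-55,0)),("cFL",s3,b(152,308),(105,55,0)),("cNR",s3,b(655,335),(-50,-55,0)),("cNL",s3,b(440,508),(-50,55,0)),
("tip2",s2,(252.5,145.4),(0,0,63)),("key2",s2,(237.9,153.1),(0,18,52))]
rays=[ray("wrist",*o[2],o[1]) for o in obs]
def res(v,full=False):
    F=np.array([v[0],v[1],.06]);M=SR(v[2]);r=[]
    for (o,d),q in zip(rays,obs):
        p=F+M@(np.array(q[3])/1e3); r.append((np.eye(3)-np.outer(d,d))@(p-o))
    return np.array(r) if full else np.ravel(r)*1e3
f=least_squares(res,[.54,.24,.3],loss='soft_l1')
print(f.x)
for o,r in zip(obs,res(f.x,True)):print(o[0],(r*1e3).round(1))
F=np.array([*f.x[:2],.06]);psi=f.x[2];h=np.array([np.cos(psi),np.sin(psi)])
hin=F[:2]+.13*h;print("hinge",hin,"wrist knob@.202",onz("wrist",*b(65,97),.202,s3),"tip",F+SR(psi)@[0,0,.063])
print("tri tip",tri([rays[0],rays[8]]),tri([rays[1],rays[9]]))
g=np.array([.637,.070]);v=g-hin;print("grip r",np.linalg.norm(v),"angle",np.arctan2(v[1],v[0])-np.arctan2(-h[1],-h[0]))
E
```

```text
[0.52941326 0.25515116 0.29967617]
tip3 [0.1 0.7 0. ]
key3 [-0.1 -0.6 -0.1]
pinR [ 0.6 -0.4 -0.1]
pinL [ 0.9  0.1 -0.1]
cFR [-0.4 -0.4 -0. ]
cFL [0.6 2.4 0.9]
cNR [-0.3 -1.8  0.2]
cNL [-3.2 -1.1  0.9]
tip2 [-0.1  0.3  0. ]
key2 [0.1 1.2 0.3]
hinge [0.65361944 0.29352857] wrist knob@.202 [0.65322221 0.29336795 0.202     ] tip [0.49931715 0.24585202 0.1145596 ]
tri tip (array([0.49943814, 0.24526096, 0.11519755]), [np.float64(0.00021562907319438093), np.float64(0.00021562907319440969)]) (array([0.49906361, 0.26456454, 0.10389224]), [np.float64(0.0008995094441148605), np.float64(0.0008995094441148569)])
grip r 0.22414554879841447 angle 1.1969062904265233
```

The stand frame fits within about 1 mm on the tip, key and pins: foot (0.5294, 0.2552, 0.06), yaw 0.300. The post's knob checks out against the predicted hinge. The magnifier is at about 1.20 rad. Now back to the hub.

```bash
python3 - <<'E'
from h import *
s=robot.state()
n,t,w=plan([.44,.04,.285],down(-.383),6)
s=dict(ee_pos=np.array([.44,.04,.285]),eef_rot=np.array([np.pi,0,-.383]))
plan([.4634,-.1522,.13],down(-.383),st=s)
E
```

```text
6 rows of [-0.052  0.948  0.038] [ 0.0016  0.0027 -0.0081]  total D(mm) [ -7.9 227.8  10.1]  w [ 0.0098  0.0163 -0.0486]
5 rows of [0.468 0.848 0.775] [0. 0. 0.]  total D(mm) [ 93.5 169.5 155. ]  w [0. 0. 0.]
```

```bash
python3 -m handwheel '-.05 .95 .04 .002 .003 -.008 1;-.05 .95 .04 .002 .003 -.008 1;-.05 .95 .04 .002 .003 -.008 1;-.05 .95 .04 .002 .003 -.008 1;-.05 .95 .04 .002 .003 -.008 1;-.05 .95 .04 .002 .003 -.008 1;.47 .85 .78 0 0 0 1;.47 .85 .78 0 0 0 1;.47 .85 .78 0 0 0 1;.47 .85 .78 0 0 0 1;.47 .85 .78 0 0 0 1;0 0 0 0 0 0 1'; python3 - <<'E'
from h import *
s=robot.state();im=robot.get_image("wrist");cv2.imwrite("pics/w4.png",im[:,:,::-1])
print(repr(s['ee_pos']),repr(s['eef_rot']))
plan([.4634,-.1522,.13],down(-.383))
E
```

```text
clock: 5.0
ee_pos: [0.444, -0.1757, 0.1347]
eef_rot: [3.141, -0.013, -0.391]
contact_force: [0.5, 0.4, 0.9]
width: 0.0853
array([ 0.44398052, -0.17570715,  0.13467949]) array([ 3.14053331, -0.01262095, -0.39097554])
1 rows of [ 0.231 -0.703  0.143] [ 0.0006 -0.0134 -0.0073]  total D(mm) [  9.2 -28.1   5.7]  w [ 0.0006 -0.0134 -0.0073]
```

View pics/w4.png

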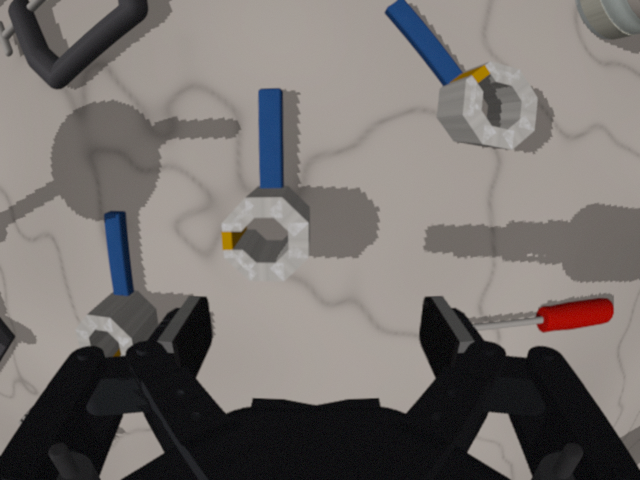

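```bash
python3 - <<'E'
from h import *
s=dict(ee_pos=np.array([ 0.44398052, -0.17570715,  0.13467949]),eef_rot=np.array([ 3.14053331, -0.01262095, -0.39097554]))
im=cv2.imread("pics/w4.png")[:,:,::-1].copy()
c,d,a,b,m=hubmeas(im,s,(250,75,300,186))
if d[0]<0:d=-d;a,b=-b,-a
print("yaw",np.arctan2(d[1],d[0]),"axis",c+d*(b-.094), onz("wrist",265.3,238.3,.05,s))
plan([.4634,-.1522,.075],down(-.383))
E
```

```text
yaw -0.3855814374176815 axis [ 0.46407465 -0.15139176] [ 0.46608107 -0.15203716  0.05      ]
2 rows of [ 0.11  -0.352  0.759] [ 0.0003 -0.0067 -0.0037]  total D(mm) [  8.5 -28.2  60.7]  w [ 0.0006 -0.0134 -0.0073]
```

```bash
python3 -m handwheel '.12 -.35 .05 0 -.007 -.004 1;.12 -.35 .05 0 -.007 -.004 1;0 0 0 0 0 0 1'; python3 - <<'E'
from h import *
plan([.464,-.152,.034],down(-.384))
plan([.464,-.152,.034],down(-.384),5)
E
```

```text
clock: 5.42
ee_pos: [0.4649, -0.1489, 0.1347]
eef_rot: [-3.141, -0.003, -0.38]
contact_force: [0.3, -0.3, 0.4]
width: 0.0858
3 rows of [0.001 0.027 0.839] [-0.0001 -0.0009  0.0012]  total D(mm) [  0.    3.2 100.7]  w [-0.0002 -0.0028  0.0036]
5 rows of [0.001 0.016 0.504] [-0.     -0.0006  0.0007]  total D(mm) [  0.    3.2 100.7]  w [-0.0002 -0.0028  0.0036]
```

```bash
python3 -m handwheel '0 .08 .3 0 0 .004 1;0 0 .5 0 -.003 0 1;0 0 .5 0 0 0 1;0 0 .5 0 0 0 1;0 0 .4 0 0 0 1;0 0 .2 0 0 0 1;0 0 0 0 0 0 1'; python3 - <<'E'
from h import *
plan([.464,-.152,.034],down(-.384))
E
```

```text
clock: 6.3
ee_pos: [0.4629, -0.1501, 0.0339]
eef_rot: [3.141, 0.001, -0.379]
contact_force: [-1.2, -0.9, 0.6]
width: 0.0856
1 rows of [ 0.043  0.035 -0.002] [0.0009 0.001  0.0051]  total D(mm) [ 1.7  1.4 -0.1]  w [0.0009 0.001  0.0051]
```

```bash
python3 -m handwheel '.03 .03 0 0 0 .005 1;0 0 0 0 0 0 -1;0 0 0 0 0 0 -1;0 0 0 0 0 0 -1;0 0 0 0 0 0 -1;0 0 0 0 0 0 -1;0 0 0 0 0 0 -1' 60; python3 - <<'E'
from h import *
s=robot.state();im=robot.get_image("wrist");cv2.imwrite("pics/w5.png",im[:,:,::-1])
print(repr(s['ee_pos']),repr(s['eef_rot']),s['width'])
E
```

```text
clock: 7.18
ee_pos: [0.4646, -0.1521, 0.0354]
eef_rot: [3.141, -0.002, -0.384]
contact_force: [-0.2, 0.3, -0.5]
width: 0.0512
array([ 0.46456004, -0.15214605,  0.03543626]) array([ 3.14060784e+00, -2.18920491e-03, -3.84276538e-01]) 0.051163496473585625
```

View pics/w5.png

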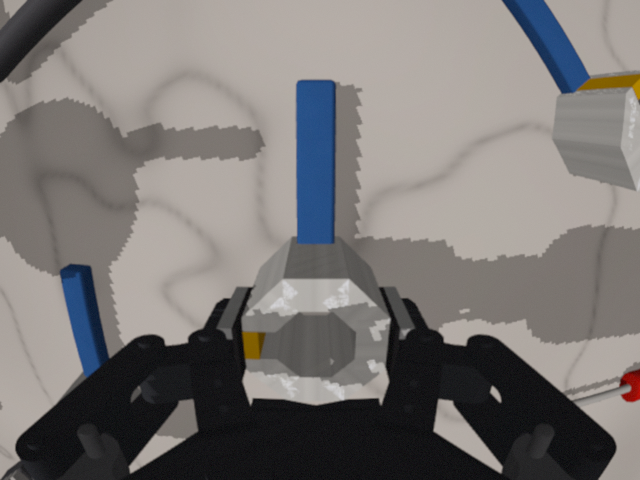

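The hub is held at a width of 51 mm, with the lever straight ahead at (315,80)–(317,242) and the keyway at (253,345). I'll measure its pose in the grip.

```bash
cat >> h.py <<'E'
def hubintool(im,s,zt,box,zoff=0):
    """lever axis in tool frame; plane of lever top at tool z = zt"""
    c=robot.camera_info("wrist");P=c['tool_from_camera']
    x0,y0,x1,y1=box
    h=cv2.cvtColor(im[y0:y1,x0:x1],cv2.COLOR_RGB2HSV); m=cv2.inRange(h,np.array((105,120,30)),np.array((128,255,255)))
    v,u=np.nonzero(m);a=(u+x0-c['cx'])/c['fx'];b=(v+y0-c['cy'])/c['fy'];r=np.hypot(a,b)
    d=np.column_stack([a/r*np.sin(r),b/r*np.sin(r),np.cos(r)])@P[:3,:3].T
    Q=P[:3,3]+d*((zt-P[2,3])/d[:,2])[:,None];Q=Q[:,:2];cc=Q.mean(0);V=np.linalg.svd(Q-cc)[2][0];V*=np.sign(V[0])
    e=((Q-cc)@V).max();return cc+V*(e-.094),np.arctan2(V[1],V[0])
E
python3 - <<'E'
from h import *
s=robot.state();im=cv2.imread("pics/w5.png")[:,:,::-1].copy()
print(hubintool(im,s,s['ee_pos'][2]-.012,(285,70,345,240)))
E
```

```text
(array([-0.00087316, -0.00066133]), np.float64(0.001482619665293565))
```

```bash
python3 -m handwheel '0 0 -.3 0 0 0 -1;-.1 0 -.8 0 0 0 -1;-.2 0 -.9 0 0 0 -1;-.2 0 -.9 0 0 0 -1;-.2 0 -.9 0 0 0 -1;0 0 0 0 0 0 -1'; cat >> h.py <<'E'
F=np.array([.5294,.2552,.06]);PSI=.2997
def mount(z,dx=0,dy=0):
    M=SR(PSI);return F+M@np.array([dx,dy,z]),R.from_matrix(M@np.diag([1,-1,-1]))
E
python3 - <<'E'
from h import *
p,Rt=mount(.16); print(p); n,t,w=plan(p,Rt,12)
s=robot.state();q=s['ee_pos'].copy();r=R.from_euler('xyz',s['eef_rot'])
for i in range(12):
    q=q+r.apply(t*.04); r=r*R.from_rotvec(w); print(q.round(3),end=' ')
E
```

```text
clock: 7.98
ee_pos: [0.4364, -0.1406, 0.1938]
eef_rot: [3.141, -0.0, -0.384]
contact_force: [0.6, -0.7, -3.8]
width: 0.051
[0.45296599 0.23158131 0.19856406]
12 rows of [-0.024 -0.791  0.008] [ 0.015   0.0419 -0.0556]  total D(mm) [-124.2 -351.3   -5.1]  w [ 0.18    0.5031 -0.6677]
[ 0.447 -0.111  0.193] [ 0.457 -0.081  0.193] [ 0.464 -0.05   0.194] [ 0.47  -0.019  0.194] [0.474 0.013 0.195] [0.477 0.044 0.196] [0.477 0.076 0.197] [0.476 0.107 0.198] [0.473 0.139 0.198] [0.468 0.17  0.199] [0.461 0.201 0.199] [0.453 0.232 0.199]
```

```bash
python3 -m handwheel '-.22 -.79 0 .015 .042 -.056 -1;-.22 -.79 0 .015 .042 -.056 -1;-.22 -.79 0 .015 .042 -.056 -1;-.22 -.79 0 .015 .042 -.056 -1;-.22 -.79 0 .015 .042 -.056 -1;-.22 -.79 0 .015 .042 -.056 -1;.15 -.79 0 .015 .042 -.056 -1;.15 -.79 0 .015 .042 -.056 -1;.15 -.79 0 .015 .042 -.056 -1;.15 -.79 0 .015 .042 -.056 -1;.15 -.79 0 .015 .042 -.056 -1;.1 -.79 0 .015 .042 -.056 -1;0 0 0 0 0 0 -1'; python3 - <<'E'
from h import *
s=robot.state();print(s['q'].round(2))
p,Rt=mount(.16); plan(p,Rt);plan(p,Rt,4)
E
```

```text
clock: 9.6
ee_pos: [0.4263, 0.2539, 0.1957]
eef_rot: [3.138, -0.507, 0.326]
contact_force: [0.1, -0.1, -2.2]
width: 0.0509
[ 0.52  0.08  2.11 -0.22  0.46  1.94]
1 rows of [0.432 0.741 0.16 ] [-0.0093  0.0162  0.0226]  total D(mm) [17.3 29.6  6.4]  w [-0.0093  0.0162  0.0226]
4 rows of [0.109 0.184 0.041] [-0.0023  0.0041  0.0057]  total D(mm) [17.3 29.6  6.4]  w [-0.0093  0.0162  0.0226]
```

```bash
python3 -m handwheel '.14 .24 .05 -.003 .005 .008 -1;.14 .24 .05 -.003 .005 .008 -1;.14 .24 .05 -.003 .005 .008 -1;0 0 0 0 0 0 -1'; python3 - <<'E'
from h import *
s=robot.state()
p,Rt=mount(.16); plan(p,Rt)
im=robot.get_image("wrist");cv2.imwrite("pics/w6.png",im[:,:,::-1])
print(hubintool(im,s,.0354-.012,(285,70,345,240)))
im=robot.get_image("scene");cv2.imwrite("pics/s6.png",cv2.resize(im[60:240,280:480,::-1],None,fx=3.3,fy=3.3,interpolation=cv2.INTER_CUBIC))
E
```

```text
clock: 10.1
ee_pos: [0.4533, 0.2274, 0.197]
eef_rot: [3.142, -0.518, 0.293]
contact_force: [-0.3, -0.1, -2.3]
width: 0.0513
1 rows of [ 0.039 -0.101 -0.022] [ 0.0035  0.0053 -0.0059]  total D(mm) [ 1.6 -4.1 -0.9]  w [ 0.0035  0.0053 -0.0059]
(array([-0.0007739 ,  0.00023039]), np.float64(0.0035508739100158313))
```

View pics/w6.png

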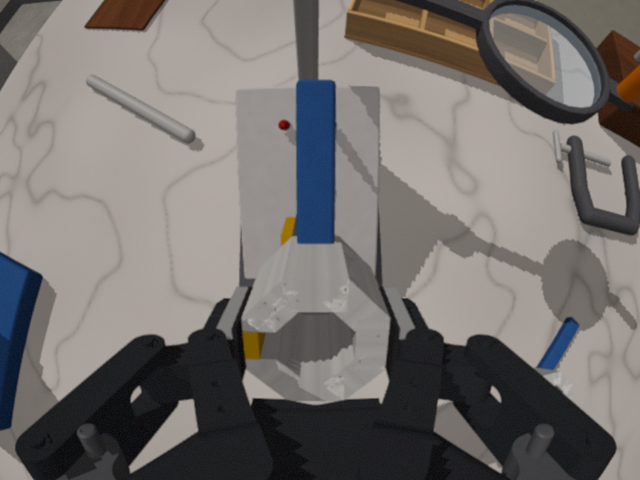

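View pics/s6.png

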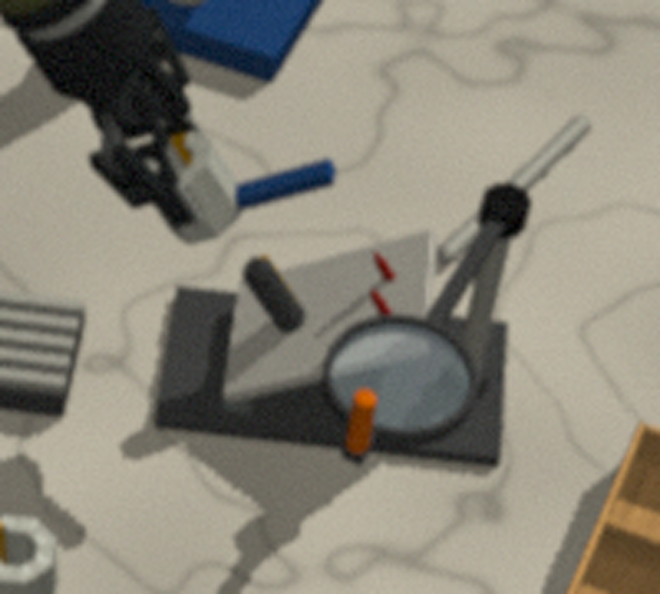

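The hub is lined up over the shaft, with the left pin visible at (284,125). About 4 mm of sideways correction remains before I approach along the axis.

```bash
python3 -m handwheel '.055 -.1 0 .003 .005 -.006 -1;0 0 .2 0 0 0 -1;0 0 .2 0 0 0 -1;0 0 .2 0 0 0 -1;0 0 0 0 0 0 -1'; python3 - <<'E'
from h import *
p,Rt=mount(.135,.001,0); plan(p,Rt)
im=robot.get_image("wrist");cv2.imwrite("pics/w7.png",im[:,:,::-1])
s=robot.state();print("tcp in shaft",SR(PSI).T@(s['ee_pos']-F))
E
```

```text
clock: 10.82
ee_pos: [0.4649, 0.2369, 0.1753]
eef_rot: [3.141, -0.522, 0.303]
contact_force: [-0.6, -0.6, -2.6]
width: 0.0513
1 rows of [ 0.035  0.039 -0.04 ] [-0.0009  0.0014  0.0025]  total D(mm) [ 1.4  1.6 -1.6]  w [-0.0009  0.0014  0.0025]
tcp in shaft [-0.00026036  0.00154053  0.13365851]
```

View pics/w7.png

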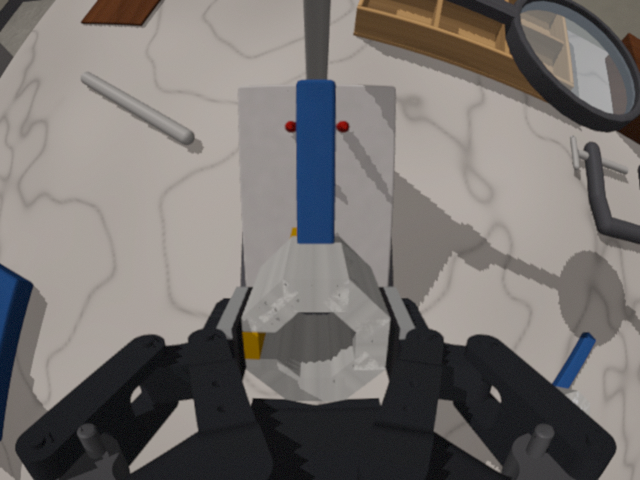

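```bash
python3 -m handwheel '.035 .032 0 0 .001 .002 -1;0 0 .2 0 0 0 -1;0 0 .2 0 0 0 -1;0 0 .2 0 0 0 -1;0 0 .1 0 0 0 -1;0 0 0 0 0 0 -1'; python3 - <<'E'
from h import *
p,Rt=mount(.105,.001,0); plan(p,Rt)
im=robot.get_image("wrist");cv2.imwrite("pics/w8.png",im[:,:,::-1])
s=robot.state();print("tcp in shaft",SR(PSI).T@(s['ee_pos']-F),hubintool(im,s,.0354-.012,(285,70,345,240)))
im=robot.get_image("scene");cv2.imwrite("pics/s8.png",cv2.resize(im[100:220,310:450,::-1],None,fx=4.5,fy=4.5,interpolation=cv2.INTER_CUBIC))
E
```

```text
clock: 11.62
ee_pos: [0.4812, 0.2405, 0.1505]
eef_rot: [-3.141, -0.524, 0.3]
contact_force: [-1.7, -0.4, -1.4]
width: 0.0513
1 rows of [-0.014  0.004 -0.035] [-0.0009 -0.0003  0.0002]  total D(mm) [-0.6  0.2 -1.4]  w [-0.0009 -0.0003  0.0002]
tcp in shaft [0.00159874 0.00021138 0.10376683] (array([-0.00077466,  0.00032915]), np.float64(0.0024373536341561015))
```

View pics/w8.png

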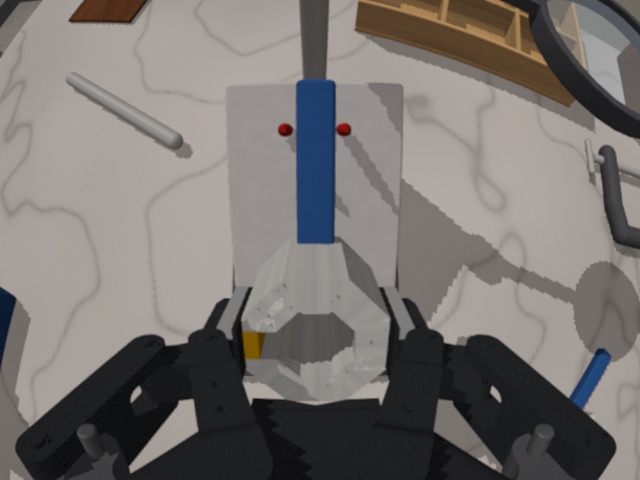

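View pics/s8.png

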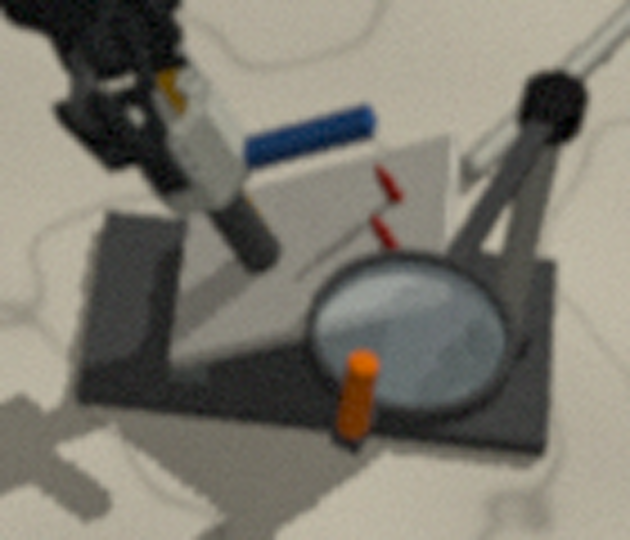

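The pins at (286,130) and (344,130) straddle the lever, and the shaft tip is just under the bore. I'm continuing down gently.

```bash
python3 -m handwheel '-.01 0 .15 0 0 0 -1;0 0 .15 0 0 0 -1;0 0 .15 0 0 0 -1;0 0 .15 0 0 0 -1;0 0 0 0 0 0 -1'; python3 - <<'E'
from h import *
s=robot.state();print("tcp in shaft",SR(PSI).T@(s['ee_pos']-F))
plan(*mount(.035,.001,0))
E
```

```text
clock: 12.35
ee_pos: [0.4933, 0.2444, 0.1289]
eef_rot: [-3.14, -0.525, 0.3]
contact_force: [0.4, -0.5, -2.4]
width: 0.051
tcp in shaft [0.00178399 0.00038722 0.07851658]
2 rows of [-0.011  0.005  0.544] [-0.0006 -0.0009  0.0001]  total D(mm) [-0.9  0.4 43.5]  w [-0.0013 -0.0018  0.0003]
```

```bash
python3 -m handwheel '-.02 .01 .15 0 -.001 0 -1;0 0 .15 0 0 0 -1;0 0 .15 0 0 0 -1;0 0 .15 0 0 0 -1;0 0 .15 0 0 0 -1;0 0 0 0 0 0 -1'; python3 - <<'E'
from h import *
s=robot.state();print("tcp in shaft",SR(PSI).T@(s['ee_pos']-F))
plan(*mount(.035,.001,0))
E
```

```text
clock: 13.1
ee_pos: [0.5084, 0.2488, 0.1006]
eef_rot: [-3.14, -0.525, 0.3]
contact_force: [0.1, -0.6, -3.8]
width: 0.0513
tcp in shaft [1.23949924e-03 5.74038233e-05 4.61552695e-02]
1 rows of [-0.006  0.002  0.279] [-0.0014 -0.001   0.0003]  total D(mm) [-0.3  0.1 11.2]  w [-0.0014 -0.001   0.0003]
```

```bash
python3 -m handwheel '0 0 .1 0 0 0 -1;0 0 .08 0 0 0 -1;0 0 .06 0 0 0 -1;0 0 .05 0 0 0 -1;0 0 0 0 0 0 -1'; python3 - <<'E'
from h import *
s=robot.state();print("tcp in shaft",SR(PSI).T@(s['ee_pos']-F),s['contact_force'])
E
```

```text
clock: 13.72
ee_pos: [0.5132, 0.2504, 0.0925]
eef_rot: [-3.14, -0.528, 0.3]
contact_force: [0.7, -0.1, -2.7]
width: 0.0506
tcp in shaft [0.00164823 0.000179   0.03659425] [ 0.73674488 -0.14738464 -2.70230934]
```

```bash
python3 -m handwheel '0 0 .05 0 0 0 -1;0 0 .05 0 0 0 -1;0 0 0 0 0 0 -1'; python3 - <<'E'
from h import *
s=robot.state();print("tcp in shaft",SR(PSI).T@(s['ee_pos']-F),s['contact_force'])
E
```

```text
clock: 14.1
ee_pos: [0.5134, 0.2505, 0.0926]
eef_rot: [-3.14, -0.533, 0.3]
contact_force: [0.9, 0.1, -2.9]
width: 0.0507
tcp in shaft [0.00188834 0.00021049 0.03654852] [ 0.8606239   0.0805916  -2.90095104]
```

```bash
python3 -m handwheel '0 0 .12 0 .005 0 -1;0 0 .12 0 0 0 -1'; python3 - <<'E'
from h import *
s=robot.state();print("tcp in shaft",SR(PSI).T@(s['ee_pos']-F),s['contact_force'])
im=robot.get_image("wrist");cv2.imwrite("pics/w9.png",im[:,:,::-1])
im=robot.get_image("scene");cv2.imwrite("pics/s9.png",cv2.resize(im[100:220,310:450,::-1],None,fx=4.5,fy=4.5,interpolation=cv2.INTER_CUBIC))
E
```

```text
clock: 14.35
ee_pos: [0.5145, 0.2509, 0.092]
eef_rot: [-3.139, -0.548, 0.3]
contact_force: [-37.4, -12.9, 63.4]
width: 0.0508
tcp in shaft [0.00254439 0.00025738 0.03543885] [-37.37422083 -12.90173326  63.35615012]
```

View pics/w9.png

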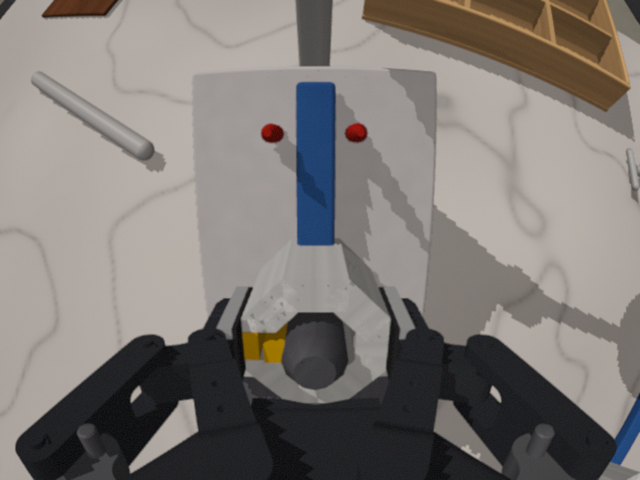

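View pics/s9.png

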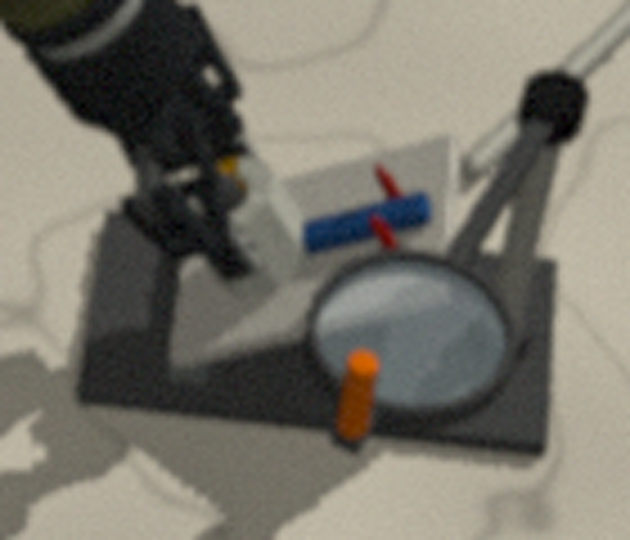

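It meets the face firmly, at about 75 N with the model depth equal to the held depth, and the lever sits between the pins. I'll relax the push and then open.

```bash
python3 - <<'E'
from h import *
plan(*mount(.0355,.0016,0))
E
python3 -m handwheel '0 0 -.03 0 -.02 0 -1;0 0 0 0 0 0 -1';python3 - <<'E'
from h import *
s=robot.state();print("tcp in shaft",SR(PSI).T@(s['ee_pos']-F),s['contact_force'])
plan(*mount(.0355,.0016,0))
E
```

```text
1 rows of [-0.023  0.006 -0.001] [-0.003  -0.0238  0.0003]  total D(mm) [-0.9  0.3 -0.1]  w [-0.003  -0.0238  0.0003]
clock: 14.7
ee_pos: [0.513, 0.2505, 0.0946]
eef_rot: [-3.138, -0.529, 0.3]
contact_force: [0.4, 1.1, -3.8]
width: 0.051
tcp in shaft [0.00257148 0.00030638 0.03850338] [ 0.42609871  1.10110513 -3.77360015]
1 rows of [-0.025  0.008  0.075] [-0.0033 -0.0055  0.0003]  total D(mm) [-1.   0.3  3. ]  w [-0.0033 -0.0055  0.0003]
```

```bash
python3 -m handwheel '-.02 0 .08 -.003 -.005 0 -1;0 0 .04 0 0 0 -1;0 0 .04 0 0 0 1;0 0 0 0 0 0 1;0 0 0 0 0 0 1;0 0 0 0 0 0 1;0 0 0 0 0 0 1';python3 - <<'E'
from h import *
s=robot.state();print("tcp in shaft",SR(PSI).T@(s['ee_pos']-F),s['contact_force'],s['width'])
im=robot.get_image("wrist");cv2.imwrite("pics/w10.png",im[:,:,::-1])
E
```

```text
clock: 15.58
ee_pos: [0.5178, 0.2526, 0.0899]
eef_rot: [-3.141, -0.531, 0.301]
contact_force: [0.1, -0.9, 0.2]
width: 0.0855
tcp in shaft [0.00467729 0.00091533 0.03178093] [ 0.06801885 -0.94616308  0.24979603] 0.08553661921668473
```

View pics/w10.png

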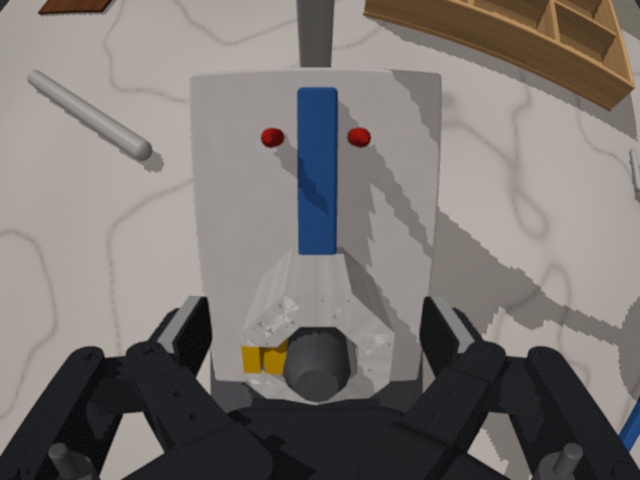

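The hub is released (width 85 mm, no load). I'm retreating straight back along the shaft and checking seating.

```bash
python3 -m handwheel '-.05 0 -.3 0 0 0 1;0 0 -.6 0 0 0 1;0 0 -.9 0 0 0 1;0 0 -.9 0 0 0 1;0 0 -.9 0 0 0 1;0 0 -.3 0 0 0 1;0 0 0 0 0 0 1';python3 - <<'E'
from h import *
s=robot.state();M=SR(PSI);print("tcp in shaft",M.T@(s['ee_pos']-F),repr(s['ee_pos']),repr(s['eef_rot']))
im=robot.get_image("wrist");cv2.imwrite("pics/w11.png",im[:,:,::-1])
h=cv2.cvtColor(im,cv2.COLOR_RGB2HSV); m=cv2.inRange(h,np.array((105,120,30)),np.array((128,255,255)))
n,l,st,c=cv2.connectedComponentsWithStats(m)
for i in range(1,n):
    if st[i][4]>300: print(st[i],c[i])
E
```

```text
clock: 16.5
ee_pos: [0.4387, 0.2279, 0.2258]
eef_rot: [-3.14, -0.528, 0.3]
contact_force: [0.7, 0.8, -0.7]
width: 0.0859
tcp in shaft [0.00082914 0.00070772 0.19093345] array([0.4386658 , 0.22790318, 0.22576779]) array([-3.13981841, -0.52838299,  0.30019182])
[ 308  107   18   80 1423] [316.41040056 146.41461701]
[   0  236   61  180 6540] [ 22.57079511 318.77125382]
[534 311  32  37 526] [550.81178707 329.69391635]
```

View pics/w11.png

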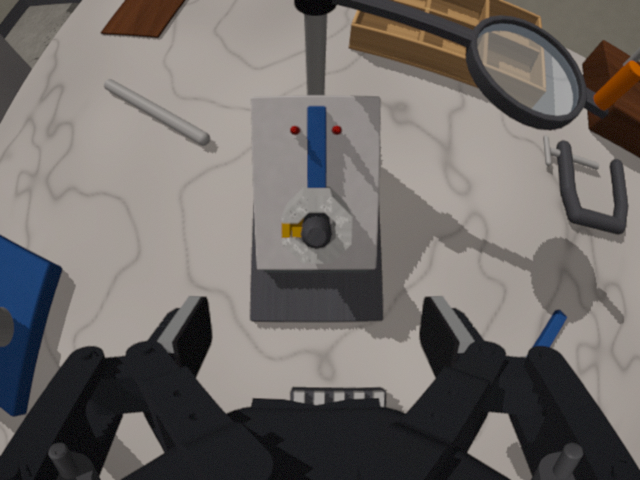

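```bash
python3 - <<'E'
from h import *
s=dict(ee_pos=np.array([0.4386658 , 0.22790318, 0.22576779]),eef_rot=np.array([-3.13981841, -0.52838299,  0.30019182]))
im=cv2.imread("pics/w11.png")[:,:,::-1].copy();M=SR(PSI)
cv2.imwrite("pics/w11z.png",cv2.resize(im[90:280,240:400,::-1],None,fx=3.1,fy=3.1,interpolation=cv2.INTER_CUBIC))
m=cv2.inRange(cv2.cvtColor(im[100:190,300:335],cv2.COLOR_RGB2HSV),np.array((105,120,30)),np.array((128,255,255)))
v,u=np.nonzero(m)
def pl(u,v,z):
    o,d=ray("wrist",u,v,s);o=M.T@(o-F);d=M.T@d;return (o+d*(z-o[2])/d[2])
Q=np.array([pl(a+300,b+100,.012)[:2] for a,b in zip(u,v)])
c=Q.mean(0);V=np.linalg.svd(Q-c)[2];d=V[0]*np.sign(V[0][0]);print("yaw",np.arctan2(d[1],d[0]),"origin",c+d*(((Q-c)@d).max()-.094),"width",np.sqrt(12)*((Q-c)@V[1]).std(),"xrange",Q[:,0].min(),Q[:,0].max())
for b in blobs(im,*COL['red'])[1]: print("pin",pl(*b[1],.02))
print("boss ctr? tip", pl(316.5,238,.063))
E
```

```text
yaw -0.0021688184921121534 origin [ 2.25604710e-05 -7.47903552e-05] width 0.014441741550732367 xrange 0.029008905273235762 0.09400927381090418
pin [0.07549315 0.01719194 0.02      ]
pin [ 0.07572709 -0.01568807  0.02      ]
boss ctr? tip [-0.00075934 -0.00028969  0.063     ]
```

View pics/w11z.png

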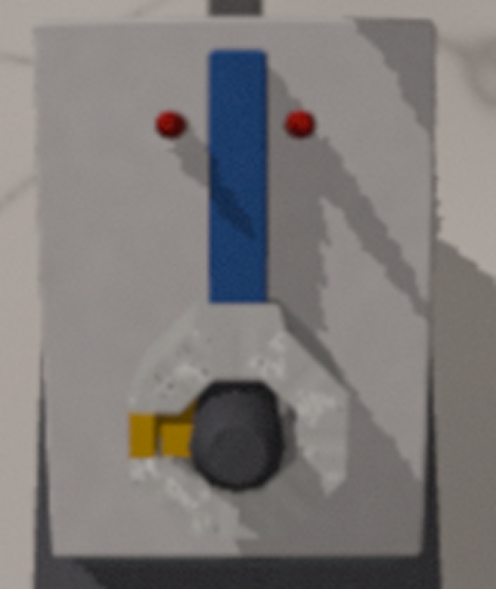

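The hub is seated: origin within 0.1 mm of the foot on the assumed plane, yaw -0.002, with the key showing in the keyway. Next is the magnifier grip, approached high and with the tool straight down.

```bash
python3 - <<'E'
from h import *
plan([.45,.12,.33],down(.9),9)
s=dict(ee_pos=np.array([.45,.12,.33]),eef_rot=np.array([np.pi,0,.9]))
plan([.637,.0707,.3],down(1.497),st=s,N=7)
E
```

```text
9 rows of [-0.049  0.289 -0.315] [ 0.0174 -0.0569 -0.065 ]  total D(mm) [  34.6  106.2 -101.4]  w [ 0.1566 -0.5118 -0.5852]
7 rows of [0.11  0.692 0.107] [-0.      0.     -0.0853]  total D(mm) [ 77.6 177.1  30. ]  w [-0.     0.    -0.597]
```

```bash
python3 -m handwheel '-.05 .29 -.32 .017 -.057 -.065 1;-.05 .29 -.32 .017 -.057 -.065 1;-.05 .29 -.32 .017 -.057 -.065 1;-.05 .29 -.32 .017 -.057 -.065 1;-.05 .29 -.32 .017 -.057 -.065 1;-.05 .29 -.32 .017 -.057 -.065 1;-.05 .29 -.32 .017 -.057 -.065 1;-.05 .29 -.32 .017 -.057 -.065 1;-.05 .29 -.32 .017 -.057 -.065 1;0 0 0 0 0 0 1';python3 - <<'E'
from h import *
plan([.637,.0707,.31],down(1.497),N=9)
E
```

```text
clock: 17.8
ee_pos: [0.4545, 0.1148, 0.3156]
eef_rot: [-3.121, 0.044, 0.914]
contact_force: [0.6, -0.6, 0.7]
width: 0.0853
9 rows of [0.085 0.522 0.007] [-0.0036  0.0041 -0.0648]  total D(mm) [ 76.6 171.5  -1.3]  w [-0.0326  0.0372 -0.5829]
```

```bash
python3 -m handwheel '.085 .52 0 -.004 .004 -.065 1;.085 .52 0 -.004 .004 -.065 1;.085 .52 0 -.004 .004 -.065 1;.085 .52 0 -.004 .004 -.065 1;.085 .52 0 -.004 .004 -.065 1;.085 .52 0 -.004 .004 -.065 1;.085 .52 0 -.004 .004 -.065 1;.085 .52 0 -.004 .004 -.065 1;.085 .52 0 -.004 .004 -.065 1;0 0 0 0 0 0 1';python3 - <<'E'
from h import *
s=robot.state();print(s['q'].round(2))
im=robot.get_image("wrist");cv2.imwrite("pics/w12.png",im[:,:,::-1])
B=blobs(im,(4,150,60),(15,255,255),60)[1];print(B)
plan([.637,.0707,.3],down(1.497))
E
```

```text
clock: 19.05
ee_pos: [0.6333, 0.0726, 0.2888]
eef_rot: [-3.12, -0.001, 1.504]
contact_force: [-0.2, 0.2, -0.4]
width: 0.0855
[0.05 0.38 1.29 0.   1.49 0.11]
[(np.int32(612), array([324.9, 257.5]), array([313, 239,  26,  52], dtype=int32)), (np.int32(4453), array([515.7, 320.5]), array([454, 292, 111,  65], dtype=int32)), (np.int32(164), array([485.5, 427.2]), array([477, 413,  17,  25], dtype=int32))]
1 rows of [-0.04   0.117 -0.284] [-0.0233 -0.0005  0.0065]  total D(mm) [ -1.6   4.7 -11.4]  w [-0.0233 -0.0005  0.0065]
```

View pics/w12.png

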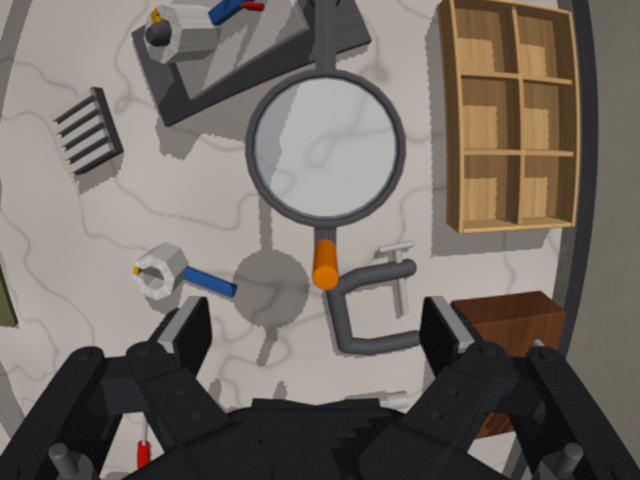

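The grip's top is at (325,277) and the lens centre at (326,146), both lined up with tool x. I'll measure the grip.

```bash
python3 - <<'E'
from h import *
s=robot.state();g=onz("wrist",325.5,277,.242,s);print(g,onz("wrist",326,146,.19,s))
hin=np.array([.6536,.2935]);v=g[:2]-hin;print(np.linalg.norm(v),np.arctan2(v[1],v[0])-PSI-np.pi+2*np.pi)
plan([g[0],g[1],.226],down(1.497))
plan([g[0],g[1],.27],down(1.497))
E
```

```text
[0.63776926 0.07242464 0.242     ] [0.64206627 0.13461304 0.19      ]
0.22164144260074548 1.1996104687706683
2 rows of [0.002 0.084 0.783] [-0.0117 -0.0003  0.0033]  total D(mm) [ 0.1  7.1 62.6]  w [-0.0233 -0.0005  0.0065]
1 rows of [0.004 0.151 0.465] [-0.0233 -0.0005  0.0065]  total D(mm) [ 0.1  6.  18.6]  w [-0.0233 -0.0005  0.0065]
```

```bash
python3 -m handwheel '0 .13 0 -.023 0 .006 1;0 0 .4 0 0 0 1;0 0 .4 0 0 0 1;0 0 .4 0 0 0 1;0 0 .3 0 0 0 1;0 0 0 0 0 0 1';python3 - <<'E'
from h import *
plan([.6377,.0715,.226],down(1.497))
im=robot.get_image("wrist");cv2.imwrite("pics/w13.png",im[:,:,::-1])
E
```

```text
clock: 19.85
ee_pos: [0.6333, 0.0727, 0.2224]
eef_rot: [-3.138, -0.0, 1.495]
contact_force: [-0.5, 0.2, -0.3]
width: 0.085
1 rows of [-0.021  0.111 -0.09 ] [-0.004  -0.0001 -0.0023]  total D(mm) [-0.9  4.5 -3.6]  w [-0.004  -0.0001 -0.0023]
```

View pics/w13.png

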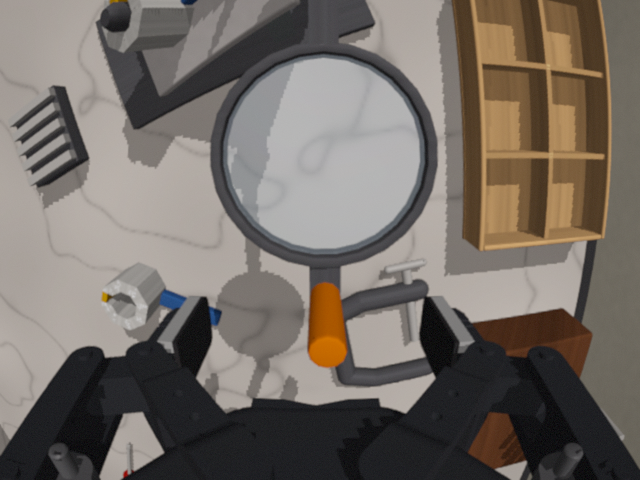

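```bash
python3 -m handwheel '0 .11 -.1 0 0 0 1;0 0 0 0 0 0 -.5;0 0 0 0 0 0 -.5;0 0 0 0 0 0 -.5;0 0 0 0 0 0 -.5;0 0 0 0 0 0 -.5;0 0 0 0 0 0 -.5' 20;python3 - <<'E'
from h import *
hin=np.array([.6536,.2935]);e=hin+.2235*np.array([-np.cos(PSI),-np.sin(PSI)]);print(e)
s=robot.state();print(s['width'],s['contact_force'])
n,t,w=plan([*e,.226],down(PSI),N=16)
im=robot.get_image("wrist");cv2.imwrite("pics/w14.png",im[:,:,::-1])
E
```

```text
clock: 20.78
ee_pos: [0.6401, 0.0724, 0.2298]
eef_rot: [3.14, -0.001, 1.495]
contact_force: [-0.7, -0.0, 0.1]
width: 0.0212
[0.44006249 0.22751529]
0.021239669140237026 [-0.72825483 -0.01027628  0.08992658]
16 rows of [ 0.01  -0.42   0.006] [ 0.0001 -0.0001  0.0747]  total D(mm) [ 139.5 -211.3    3.5]  w [ 1.1000e-03 -1.9000e-03  1.1949e+00]
```

View pics/w14.png

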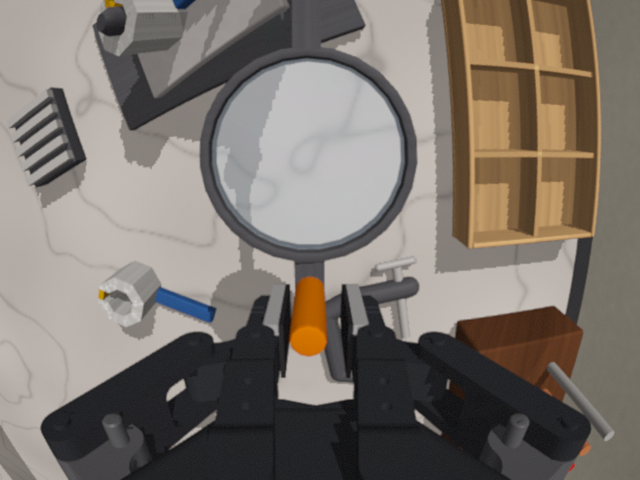

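The orange pin is caged between the pads (top at (309,335)). I'll swing it in along the arc and check halfway.

```bash
python3 -m handwheel '.01 -.3 0 0 0 .05 -.5;.01 -.42 .01 0 0 .075 -.5;.01 -.42 .01 0 0 .075 -.5;.01 -.42 .01 0 0 .075 -.5;.01 -.42 .01 0 0 .075 -.5;.01 -.42 .01 0 0 .075 -.5;.01 -.42 .01 0 0 .075 -.5;.01 -.42 .01 0 0 .075 -.5';python3 - <<'E'
from h import *
s=robot.state();v=s['ee_pos'][:2]-[.6536,.2935];print("r",np.linalg.norm(v),"ang",np.arctan2(v[1],v[0])+np.pi-PSI,s['contact_force'])
e=np.array([.440,.2275]);plan([*e,.226],down(PSI),N=9)
im=robot.get_image("wrist");cv2.imwrite("pics/w15.png",im[:,:,::-1])
E
```

```text
clock: 21.82
ee_pos: [0.5223, 0.1161, 0.228]
eef_rot: [3.13, -0.006, 0.899]
contact_force: [0.2, -0.5, 0.6]
width: 0.0211
r 0.22071338471151156 ang 0.6337450967944185 [ 0.23777514 -0.51536994  0.56043598]
9 rows of [-0.001 -0.39   0.003] [ 0.001  -0.0011  0.0666]  total D(mm) [  36.  -133.7    0.8]  w [ 0.0091 -0.0097  0.5992]
```

View pics/w15.png

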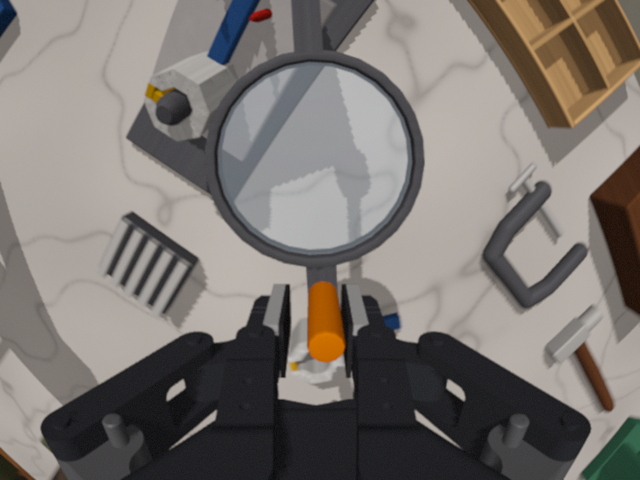

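```bash
python3 -m handwheel '0 -.39 0 .001 -.001 .067 -.5;0 -.39 0 .001 -.001 .067 -.5;0 -.39 0 .001 -.001 .067 -.5;0 -.39 0 .001 -.001 .067 -.5;0 -.39 0 .001 -.001 .067 -.5;0 -.39 0 .001 -.001 .067 -.5;0 -.39 0 .001 -.001 .067 -.5;0 -.3 0 0 0 .06 -.5;0 -.2 0 0 0 .03 -.5;0 0 0 0 0 0 -.5';python3 - <<'E'
from h import *
s=robot.state();v=s['ee_pos'][:2]-[.6536,.2935];print("r",np.linalg.norm(v),"ang",np.arctan2(v[1],v[0])+np.pi-PSI,s['contact_force'])
im=robot.get_image("wrist");cv2.imwrite("pics/w16.png",im[:,:,::-1])
im=robot.get_image("top");cv2.imwrite("pics/t16.png",cv2.resize(im[150:290,130:300,::-1],None,fx=4,fy=4,interpolation=cv2.INTER_CUBIC))
plan([.440,.2275,.226],down(PSI))
E
```

```text
clock: 23.12
ee_pos: [0.4447, 0.2188, 0.2281]
eef_rot: [3.135, -0.004, 0.333]
contact_force: [-0.1, -0.5, -0.5]
width: 0.0212
r 0.2218500662972543 ang 0.04381427278171662 [-0.12112224 -0.49535209 -0.45054895]
1 rows of [-0.042 -0.256  0.05 ] [ 0.0062 -0.0044  0.0321]  total D(mm) [ -1.7 -10.2   2. ]  w [ 0.0062 -0.0044  0.0321]
```

View pics/w16.png

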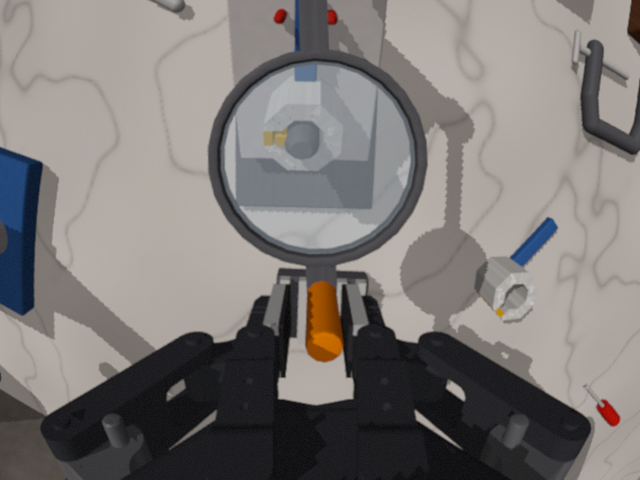

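View pics/t16.png

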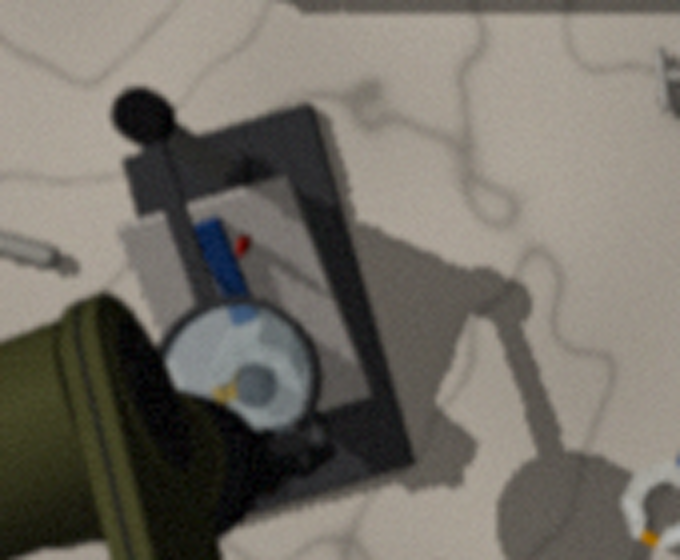

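The lens is nearly in: ring centre (318,157), shaft tip seen through it at (302,140). About 12 mm more at the grip.

```bash
python3 - <<'E'
from h import *
s=robot.state();print(onz("wrist",318.5,157,.19,s)[:2]-[.4993,.2456])
E
python3 -m handwheel '0 -.3 0 .003 -.002 .03 -.5;0 -.1 0 0 0 .01 -.5;0 0 0 0 0 0 -.5';python3 - <<'E'
from h import *
s=robot.state();v=s['ee_pos'][:2]-[.6536,.2935];print("r",np.linalg.norm(v),"ang",np.arctan2(v[1],v[0])+np.pi-PSI)
im=robot.get_image("wrist");cv2.imwrite("pics/w17.png",im[:,:,::-1])
m=(im.max(2)<75).astype(np.uint8); 
g=cv2.cvtColor(im,cv2.COLOR_RGB2GRAY)
c=cv2.HoughCircles(cv2.medianBlur(g,5),cv2.HOUGH_GRADIENT,1,300,param1=80,param2=30,minRadius=85,maxRadius=125);print(c)
print(onz("wrist",*c[0][0][:2],.19,s)[:2]-[.4993,.2456])
E
```

```text
[ 0.00456105 -0.00920396]
clock: 23.6
ee_pos: [0.4404, 0.2323, 0.228]
eef_rot: [3.137, -0.002, 0.292]
contact_force: [-0.5, -0.2, -0.2]
width: 0.0215
r 0.22182427651079822 ang -0.020028889697166485
[[[320.5 158.5 100.7]]]
[0.00025244 0.00139888]
```

View pics/w17.png

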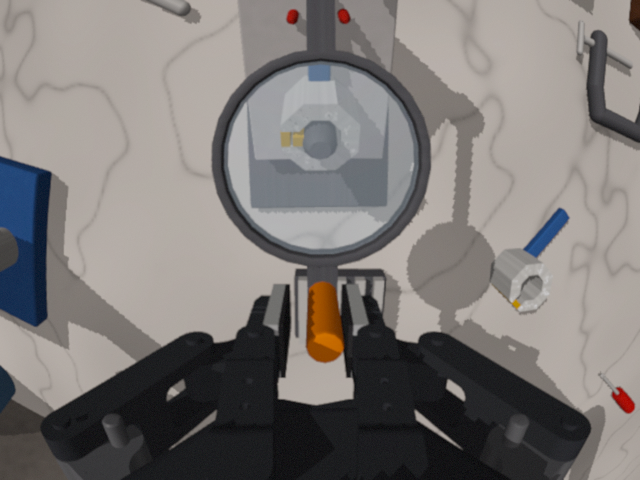

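The lens is centred within about 1.5 mm. I'll open and rise straight up.

```bash
python3 -m handwheel '0 0 0 0 0 0 .3;0 0 0 0 0 0 .3;0 0 0 0 0 0 .3;0 0 -.3 0 0 0 .3;0 0 -.6 0 0 0 .3;0 0 -.8 0 0 0 .3;-.3 0 -.8 0 0 0 .3;-.3 0 -.4 0 0 0 .3;0 0 0 0 0 0 .3;0 0 0 0 0 0 .3';python3 - <<'E'
from h import *
s=robot.state()
im=robot.get_image("wrist");cv2.imwrite("pics/w18.png",im[:,:,::-1])
g=cv2.cvtColor(im,cv2.COLOR_RGB2GRAY)
c=cv2.HoughCircles(cv2.medianBlur(g,5),cv2.HOUGH_GRADIENT,1,300,param1=80,param2=25,minRadius=45,maxRadius=110);print(c)
print(onz("wrist",*c[0][0][:2],.19,s)[:2]-[.4993,.2456])
im=robot.get_image("scene");cv2.imwrite("pics/s18.png",cv2.resize(im[80:220,310:480,::-1],None,fx=4,fy=4,interpolation=cv2.INTER_CUBIC))
E
```

```text
clock: 24.9
ee_pos: [0.4177, 0.2254, 0.3516]
eef_rot: [3.137, -0.007, 0.292]
contact_force: [1.0, 0.1, 0.8]
width: 0.0558
[[[317.5 119.5  55.9]]]
[-0.0015118   0.00104579]
```

View pics/w18.png

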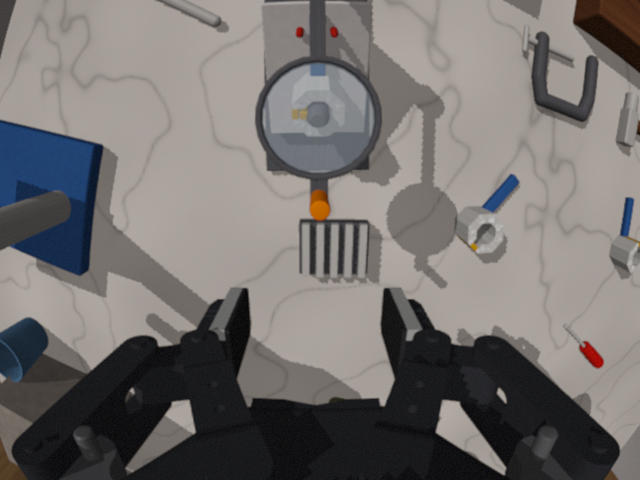

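View pics/s18.png

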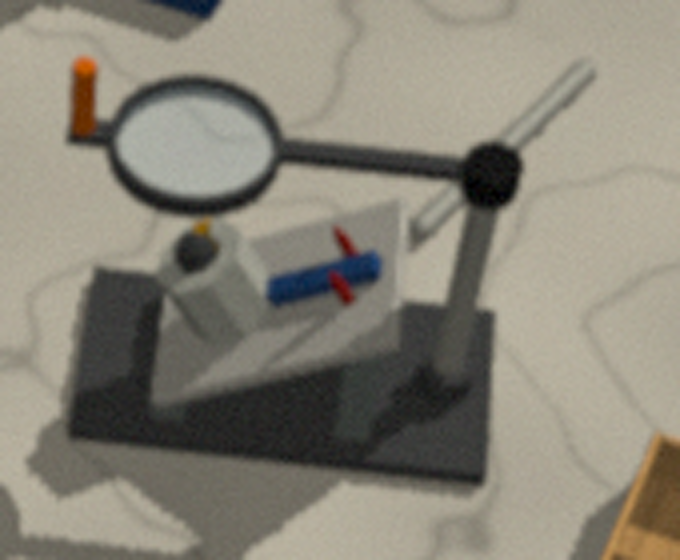

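```bash
python3 -c "
from plant import robot
print(robot.sign_off())"
```

```text
the job is handed in; nothing more can be done
None
```

The job is done and handed in at about 25 s; the sign-off reported no verdict.

**Hub:** I picked the middle hub, the one with its keyway left of the lever. I slid it lever side first down the inclined shaft until it met the face firmly (about 75 N at the wrist). I eased off, which lifted it about 3 mm, pressed it home again and let go. After release:
- The wrist image put its origin within about 0.1 mm of the shaft's foot, on the assumption that it was fully seated, and its lever 0.002 rad off the slope direction.
- Its apparent scale and the scene view both showed it flush on the face, with the lever between the pins and the key in the keyway. I did not measure the seating depth independently.

**Magnifier:** I caged the orange grip between the fingers, swung the lens in along its arc, opened the fingers and rose clear. The last check put the lens centre about 2 mm horizontally from the shaft tip, with the gripper touching nothing.

**Other objects:** I never deliberately approached them. In the last wrist picture the two other hubs, the clamp, the hammer and the grooved block look undisturbed. The jar was not in that view, and I did not re-measure any of them against their starting positions.

No check failed or disagreed.

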